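# Put the second flask of a pair away in the display chest's drawer

### The job

Pull the chest's drawer right out to its stop, then lay the square flask that lies on the counter gently, without dropping it, in the empty tray beside its twin: flat on the tray's floor, lengthwise, neck to the front or the back. Then slide the drawer fully home and let go. Work the drawer smoothly, without yanking or slamming, leave the twin in its tray, and do not shift any of the other pottery on the counter or the chest.

Things in the scene. Friction and masses are not known exactly. Their poses are not given: they have to be found in the camera images.
- chest: low wooden display chest fixed on the counter, 250 deep, 270 wide, one drawer in its front. Its top board (290 wide, 14 thick, upper face 102 above the counter) overhangs the front face by 28. Origin: at counter height under the middle of the front face; x points into the chest, away from whoever opens it, z up
- rail (a point): middle of the upper bar of the steel gallery rail round the chest's top board, 128 above the counter, 24 in front of the front face. It stands over the knob: a gripper coming straight down on the knob hits it; one leaning back 30 to 45 degrees (fingers pointing down and into the chest) clears it. With the drawer 70 or more out, the knob is free from above
- drawer (a joint): how far the drawer is out, m: 0 = home, 0.175 = at its stop. It slides straight along the chest's -x, stays where it is left, and takes 2 to 3 N to move
- knob (a point): the drawer's turned wooden knob: a disc 28 in diameter and 17 thick on a neck 14 in diameter, axis along the chest's x, standing out 36 from the drawer front. The point is the centre of the disc, 26 out from the drawer front, mid-width, 55 above the counter. It moves with the drawer
- flask_mid (a point): the flask to put away: a square brown stoneware bottle lying on its side, 110 long, body 80 long and 46 x 46 with a dark band at the foot, sloping shoulder, round neck 21, lip 28. Point: centre of its length, 23 above what it lies on; x runs along it to the mouth, z up. The body runs from 55 behind to 25 ahead of it: its flat sides can be held here. About 0.3 kg
- flask: the same flask; origin on its underside, 23 below flask_mid, same axes
- twin_mid (a point): the other flask of the pair, same shape and size, lying in the other tray in the drawer (hidden while the drawer is shut); point and axes as for flask_mid
- tray_empty_in (a point): the empty one of two loose wooden trays side by side in the drawer, left or right by chance. Inside 122 long (its x, front to back) and 70 wide; walls 5 thick rise 18 above its floor: hold the flask by its upper half to keep the fingers above them. Point: centre of its floor, 23 above the counter. At the drawer's stop it lies clear of the top board; drawer sides rise to 58, front to 86
- tray_taken_in (a point): the tray that holds the other flask; same size, point and axes
- bowl: wide footed brown stoneware bowl on the counter, 132 across, 62 high. Not part of the job; origin under its centre
- tall_vase: tall brown round vase on the counter, 86 across, 200 high. Not part of the job; origin under its centre
- bottle_vase: dark green round long-necked vase on the counter, 88 across, 160 high. Not part of the job; origin under its centre
- teacup: cream tea cup without a handle on the counter, 72 across, 65 high. Not part of the job; origin under its centre
- saucer: white plate on the counter, 110 across, 20 high. Not part of the job; origin under its centre
- round_jar: grey-green round jar standing on the chest's top board, 84 across, 80 high. Not part of the job; origin under its centre
- small_bowl: dark grey bowl standing on the chest's top board, 90 across, 45 high. Not part of the job; origin under its centre
There are look-alikes about, which are no part of the job. What is shaped like the flask but turquoise is not meant.

How it is judged:
By the outcome, as a careful person would: the job done as asked, in the order asked, and still so for the second after the job is handed in, with the robot touching nothing.
It also fails if it takes over 64 s, if anything falls off the work surface, if the arm or the gripper's body presses on something with over 40 N, if the wrist force passes 120 N, or if a joint passes its speed limit or range.

### The arm

A 7-joint arm with a two-finger parallel gripper is mounted at the origin on the work surface. World frame = base frame: x ahead of the robot, y to its left, z up, the work surface at z = 0. Lengths are in m, angles in rad, forces in N, time in s.
With the tool pointing down it reaches from about 0.4 to 0.875 m from the base axis. Payload 19.3 kg.
Tool frame: the origin (TCP) lies midway between the tips of the shut fingers; the grasp point (between the pads) lies bot.tcp_to_grasp behind it (bot.tcp_to_grasp is the distance from the TCP to the grasp point, in m); z points along the fingers, y is the line along which they close (so a half turn about z gives the same grasp; the last joint's range is limited). The gripper opens to 85 mm and grips with 20 to 120 N. Pads are 22 mm wide; open, the fingers measure 114 mm over their backs; the gripper's body (76 mm by 85 mm) begins 54 mm behind the grasp point. The pads swing forward as they close: fully open they stand 13 mm farther back than shut.
Start: joints at [1.266, 0.521, -0.036, 1.599, 0.021, 1.021, -0.113], TCP at [0.145, -0.608, 0.231] pointing down, gripper open.
Joint ranges: [-2.91, 2.91], [-0.3, 2.13], [-1.5, 1.42], [0.17, 2.43], [-1.26, 4.41], [0.16, 1.93], [-2.52, 2.52]. Speed limits (rad/s): [1.89, 1.89, 2.39, 2.39, 3.01, 3.01, 3.01].

### API

Orientations are given as [roll, pitch, yaw] about the fixed x, y, z axes, in that order (R = Rz(yaw) Ry(pitch) Rx(roll)).
In Python, from workcell import observe, imaging, bot gives the robot as it stands.
- The arm moves only by the tool send_rows, never from a script. Its argument "plan" is text: rows parted by semicolons, each of 7 numbers parted by spaces: the shift along the tool's x, y, z in m, then the turn, a rotation vector about the tool's x, y, z in degrees, then the finger opening in m, from 0 to 0.0854. In form: dx dy dz rx ry rz claw; .... A call has 1 to 10 rows; each row is the pose to reach, as a shift and turn from the pose commanded when the call began, along the tool's axes at that moment; what a row does not reach only later rows make up. A row lasts 1/12 s, in which the tool goes at most 41.7 mm and 7.16 degrees, less where a joint would pass 70% of its speed; a pose out of reach is approached as far as the arm can. A call with a gripper value outside its range is refused whole. The fingers move at their own pace and stop on an object; "grip_force" is the grip in N (left out, the last holds). Time passes only in rows, so rows that repeat a pose let the fingers close. It gives the time, the measured TCP pose, the force, the opening and the grip force at its end, in the units of the state.
- observe(): the state, without advancing time (a new reading comes with each control period).
- imaging.grab_frame(name): name is "side" or "top" or "wrist"; returns a dict with "color" (480x640x3 uint8, red, green, blue), "fx", "fy", "cx", "cy" (pixels), "eye" and "orientation" of the camera in the world; the wrist camera has in their place "tool_from_camera" (4x4, takes a point from camera to tool coordinates, whose origin is the TCP and whose axes are the flange's). Camera axes: x right, y down, z forward; pixel columns grow to the right and rows downward; lengths in m; the calibration is good to about 2 mm. The wrist camera is an equidistant fisheye: a pixel r from the principal point sees the ray r / f radians off the axis. A picture is of the moment at which its call begins: read the wrist's pose just before it. There is no depth.
- bot.job_done(): hands the job in; it is judged then, once.
The state is a dict: "clock": time; "qpos": joint angles; "qd": joint speeds; "joint_efforts": joint torques, N m; "position": TCP position; "tool_rot": TCP orientation; "force": force on the tool from outside, world axes, zero at the start; "moment": the same for the moment, N m; "grip_width": finger opening in m; "finger_force": force on a finger pad.
Only numpy, scipy, OpenCV 4.12 (cv2) and the standard library are available. Lean on these libraries where they do the work, as an engineer would, in place of code of your own. Each camera call takes 0.05 s, during which the arm holds its last target. There are 200 camera calls.

## Working session

There is one attempt and no reset: what is moved stays moved. The work goes in short steps, Python scripts to look and compute and a tool call to move; the robot and the scene stay as the last step left them, time stands still between calls to the robot, and variables do not carry over. Pictures are saved under pics/ and viewed, at most 10 in all, crops included, and the job is handed in when it is done.

Besides the shell and the picture viewer there is one more tool, called after "Request:" as a command line: name --argument value ..., lists and objects as JSON in quotes. send_rows: Moves the arm, as the interface text tells. Its arguments: {"type":"object","properties":{"plan":{"type":"string"},"grip_force":{"type":"number"}},"required":["plan"]}

```bash
ls; mkdir -p pics
python3 - <<'E'
from workcell import observe, imaging, bot
import cv2
print(observe()); print(bot.tcp_to_grasp)
for n in("side","top"):
    f=imaging.grab_frame(n); print(n,{k:v for k,v in f.items() if k!="color"})
    cv2.imwrite(f"pics/{n}0.png",f["color"][:,:,::-1])
E
```

```text
pics
{'clock': 0.0, 'qpos': array([ 1.26579643,  0.52200116, -0.03635045,  1.60001366,  0.02120285,
        1.0211008 , -0.11278127]), 'qd': array([-0.00059688, -0.00143155, -0.00080008, -0.00081979, -0.00041121,
        0.00064227, -0.00037157]), 'joint_efforts': array([-3.35135583e-04, -9.27121997e+01,  1.97981916e+00, -3.69929123e+01,
        1.77342421e-02,  8.25119350e-03,  6.21912045e-05]), 'position': array([ 0.14530113, -0.6075224 ,  0.23073146]), 'tool_rot': array([-3.14045710e+00,  7.26942118e-05,  2.34830281e-01]), 'force': array([-0.22379959, -0.43147199, -0.16975485]), 'moment': array([-0.07843858, -0.00721113, -0.01560676]), 'finger_force': 0.0, 'grip_width': 0.08523199104837674}
0.0187
side {'fx': 478.4689468007761, 'fy': 478.4689468007761, 'cx': 322.1283901171853, 'cy': 244.50005043239287, 'eye': array([0.33014915, 0.70355224, 0.95579152]), 'orientation': array([-2.37816394e+00,  2.54584389e-03, -2.83615323e+00])}
top {'fx': 603.3790076630189, 'fy': 603.3790076630189, 'cx': 327.00420286955995, 'cy': 233.70162629139242, 'eye': array([ 0.42414276, -0.07255525,  1.41341738]), 'orientation': array([-3.04725008,  0.00544824, -1.57398155])}
```

View pics/top0.png

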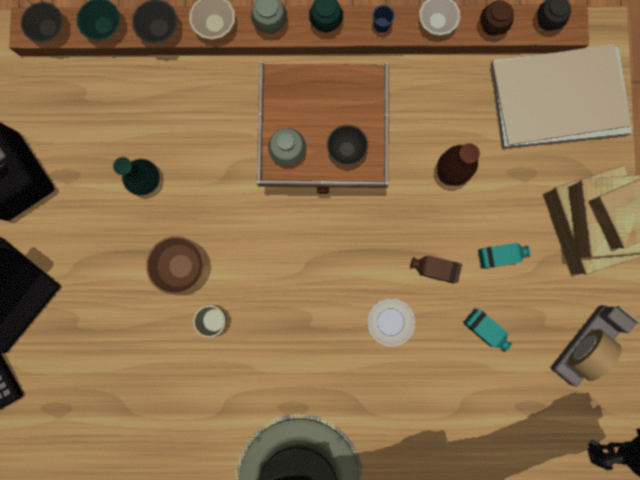

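View pics/side0.png

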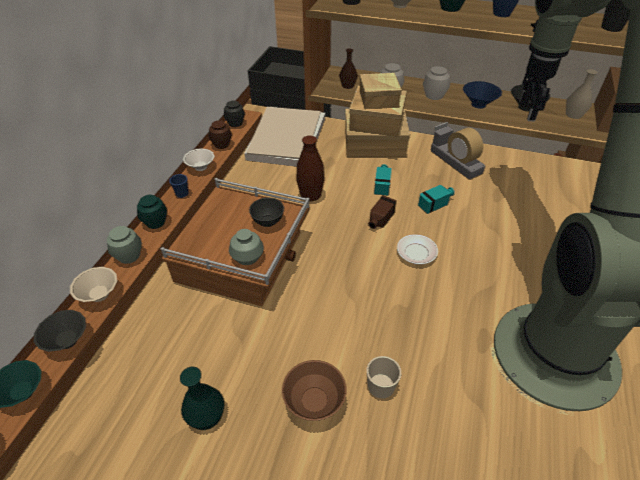

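The top view shows the chest with its front rail along row ~184 (corners (259,184) and (388,184)), the knob at about (323,190), and the brown flask at about (436,268) with its mouth to the left at (412,263). The side view agrees: knob at (291,255), flask at (382,211), and the tall vase just right of the chest.

```bash
cat > h.py <<'E'
import numpy as np, cv2
from scipy.spatial.transform import Rotation as R
from workcell import observe, imaging, bot
def rot(e): return R.from_euler('xyz',e).as_matrix()
def ray(f,uv):
    uv=np.atleast_2d(np.asarray(uv,float))
    d=np.c_[(uv[:,0]-f['cx'])/f['fx'],(uv[:,1]-f['cy'])/f['fy'],np.ones(len(uv))]
    return d@rot(f['orientation']).T
def plane(f,uv,z):
    d=ray(f,uv); e=np.asarray(f['eye']); return e+d*((z-e[2])/d[:,2])[:,None]
def tri(f1,u1,f2,u2):
    A=0;b=0
    for f,u in((f1,u1),(f2,u2)):
        d=ray(f,u)[0]; d/=np.linalg.norm(d); P=np.eye(3)-np.outer(d,d); A=A+P; b=b+P@f['eye']
    return np.linalg.solve(A,b)
def blob(m,box):
    x0,y0,x1,y1=box; k=np.zeros(m.shape,np.uint8); k[y0:y1,x0:x1]=m[y0:y1,x0:x1]
    n,l,s,c=cv2.connectedComponentsWithStats(k); i=1+np.argmax(s[1:,4]); return (l==i),s[i],c[i]
E
python3 - <<'E'
from h import *
np.set_printoptions(precision=4,suppress=True)
t=imaging.grab_frame("top");s=imaging.grab_frame("side")
g=t['color'].astype(int)
m=(g.sum(2)<230).astype(np.uint8)
M,st,c=blob(m,(400,245,472,295)); print("flask",st,c)
ys,xs=np.nonzero(M); r=cv2.minAreaRect(np.c_[xs,ys].astype(np.float32)); print(r)
b=cv2.boxPoints(r); P=plane(t,b,.03); print(P)
print("ctr",plane(t,[r[0]],.03))
for i in range(4): print(np.linalg.norm(P[i]-P[(i+1)%4]))
K,st,c=blob(m,(312,186,334,200)); print("knob",st,c, plane(t,[c],.055))
gs=s['color'].astype(int)
K2,st2,c2=blob((gs.sum(2)<170).astype(np.uint8),(283,246,300,264)); print("knob side",st2,c2,tri(t,c,s,c2))
print("rail",plane(t,[[259,184],[388,184],[388,64],[261,64]],.128))
print("vase top",plane(t,[[470,153]],.2))
im=np.hstack([cv2.resize(t['color'][150:300,240:480],(600,375),interpolation=2)])
cv2.imwrite('pics/a.png',im[:,:,::-1])
E
```

```text
flask [410 256  51  27 911] [436.8793 268.4007]
((434.7646789550781, 268.0588073730469), (49.677066802978516, 21.04224967956543), 12.52880859375)
[[ 0.4642 -0.2509  0.03  ]
 [ 0.5112 -0.2622  0.03  ]
 [ 0.4861 -0.3727  0.03  ]
 [ 0.4393 -0.3612  0.03  ]]
ctr [[ 0.4752 -0.3118  0.03  ]]
0.04833490733618103
0.1133561301030145
0.04823809875597064
0.11300004429430746
knob [312 186  22   9 135] [322.5333 189.3926] [[ 0.6541 -0.0557  0.055 ]]
knob side [283 246  13  18 145] [288.8069 254.2759] [ 0.6567 -0.055   0.0607]
rail [[ 0.6541  0.0805  0.128 ]
 [ 0.6529 -0.1978  0.128 ]
 [ 0.9198 -0.2012  0.128 ]
 [ 0.9213  0.0781  0.128 ]]
vase top [[ 0.7035 -0.359   0.2   ]]
```

View pics/a.png

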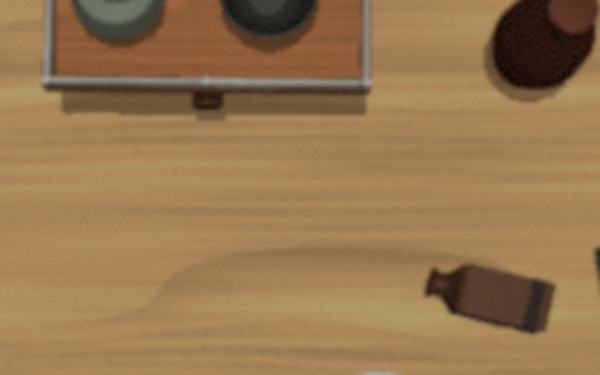

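The crop confirms the knob under the middle of the front rail and the flask's dark foot band on the right, with its neck to the left. Sizes agree: flask 113x48, rail 278 wide, and the chest is nearly square to the world axes.

```bash
cat >> h.py <<'E'
np.set_printoptions(precision=4,suppress=True)
def Rt(tilt,yaw):  # tool x at yaw, z down leaning toward yaw dir by tilt (deg)
    a=np.radians(tilt); c,s=np.cos(a),np.sin(a)
    return R.from_euler('z',yaw,degrees=True).as_matrix()@np.array([[c,0,s],[0,-1,0],[s,0,-c]])
def delta(p,Rm):
    o=observe(); R0=rot(o['tool_rot']); d=R0.T@(np.asarray(p)-o['position'])
    rv=np.degrees(R.from_matrix(R0.T@Rm).as_rotvec())
    print("delta",np.round(d,4),np.round(rv,2),"rows",round(max(np.linalg.norm(d)/.0417,np.linalg.norm(rv)/7.16),1))
def wray(o,f,uv):  # wrist fisheye -> origin, world dir
    uv=np.atleast_2d(np.asarray(uv,float)); x=(uv[:,0]-f['cx'])/f['fx']; y=(uv[:,1]-f['cy'])/f['fy']
    th=np.hypot(x,y); k=np.where(th>1e-9,np.sin(th)/np.maximum(th,1e-9),1); d=np.c_[x*k,y*k,np.cos(th)]
    T=f['tool_from_camera']; R0=rot(o['tool_rot'])
    return o['position']+R0@T[:3,3], d@(R0@T[:3,:3]).T
def wpix(o,f,P):
    T=f['tool_from_camera'];R0=rot(o['tool_rot']); p=((np.atleast_2d(P)-o['position'])@R0-T[:3,3])@T[:3,:3]
    r=np.hypot(p[:,0],p[:,1]); th=np.arctan2(r,p[:,2]); return np.c_[f['cx']+f['fx']*th*p[:,0]/r,f['cy']+f['fy']*th*p[:,1]/r]
def wplane(o,f,uv,z):
    e,d=wray(o,f,uv); return e+d*((z-e[2])/d[:,2])[:,None]
E
python3 - <<'E'
from h import *
delta([.52,-.057,.20],Rt(45,0))
f=imaging.grab_frame("wrist");print(f['tool_from_camera'],f['fx'],f['cx'],f['cy'])
E
```

```text
delta [ 0.4925 -0.4484  0.0312] [-5.32 44.8  12.74] rows 16.0
[[ 0.0017 -0.9504 -0.3109  0.0791]
 [ 1.      0.002  -0.0005  0.0004]
 [ 0.0011 -0.3109  0.9504 -0.1429]
 [ 0.      0.      0.      1.    ]] 371.64829954431775 322.9513839882013 234.70769050541514
```

Request:
send_rows --plan "0.10 -0.09 0.006 -1 9 2.5 0.085; 0.20 -0.18 0.012 -2 18 5 0.085; 0.30 -0.27 0.018 -3 27 7.5 0.085; 0.40 -0.36 0.024 -4.3 36 10 0.085; 0.492 -0.448 0.031 -5.3 44.8 12.7 0.085; 0.492 -0.448 0.031 -5.3 44.8 12.7 0.085; 0.492 -0.448 0.031 -5.3 44.8 12.7 0.085; 0.492 -0.448 0.031 -5.3 44.8 12.7 0.085; 0.492 -0.448 0.031 -5.3 44.8 12.7 0.085; 0.492 -0.448 0.031 -5.3 44.8 12.7 0.085"

```text
clock: 1.08
position: [0.3431, -0.3218, 0.2113]
tool_rot: [-3.135, -0.781, -0.002]
force: [1.3, -0.5, -2.0]
grip_width: 0.0854
finger_force: 0.0
```

Run:
```python
from h import *
o=observe();print(o['clock'],o['position'],o['qpos'],o['qd'])
delta([.52,-.057,.20],Rt(45,0))
```

```text
1.0833 [ 0.3431 -0.3218  0.2113] [ 1.9111  0.4651 -1.035   2.3607 -1.2567  0.2637  0.6372] [ 0.6421  0.494  -1.669   0.2678 -0.0494 -1.208  -0.3291]
delta [ 0.1173 -0.2644  0.1338] [-0.28  0.28 -0.1 ] rows 7.6
```

Request:
send_rows --plan "0.117 -0.264 0.134 0 0 0 0.085; 0.117 -0.264 0.134 0 0 0 0.085; 0.117 -0.264 0.134 0 0 0 0.085; 0.117 -0.264 0.134 0 0 0 0.085; 0.117 -0.264 0.134 0 0 0 0.085; 0.117 -0.264 0.134 0 0 0 0.085; 0.117 -0.264 0.134 0 0 0 0.085; 0.117 -0.264 0.134 0 0 0 0.085; 0.117 -0.264 0.134 0 0 0 0.085; 0.117 -0.264 0.134 0 0 0 0.085"

```text
clock: 1.92
position: [0.4354, -0.1195, 0.273]
tool_rot: [-3.104, -0.696, 0.001]
force: [-0.6, 0.1, 0.1]
grip_width: 0.085
finger_force: 0.0
```

Run:
```python
from h import *
o=observe();print(o['clock'],o['position'],o['qpos'],o['qd'])
f=imaging.grab_frame("wrist")
cv2.imwrite('pics/w1.png',f['color'][:,:,::-1])
print(wpix(o,f,[[.6515,-.057,.055],[.6535,-.0587,.128]]))
delta([.52,-.057,.20],Rt(45,0))
```

```text
1.9167 [ 0.4354 -0.1195  0.273 ] [ 1.7967  0.0948 -1.4946  2.4315 -1.2629  0.1617 -0.0154] [-0.2807 -0.2516  0.0017 -0.0012 -0.0013 -0.0007 -0.3714]
[[281.3472 161.289 ]
 [274.5397 122.565 ]]
delta [ 0.0179 -0.0571  0.1124] [-2.18  5.12 -0.01] rows 3.1
```

View pics/w1.png

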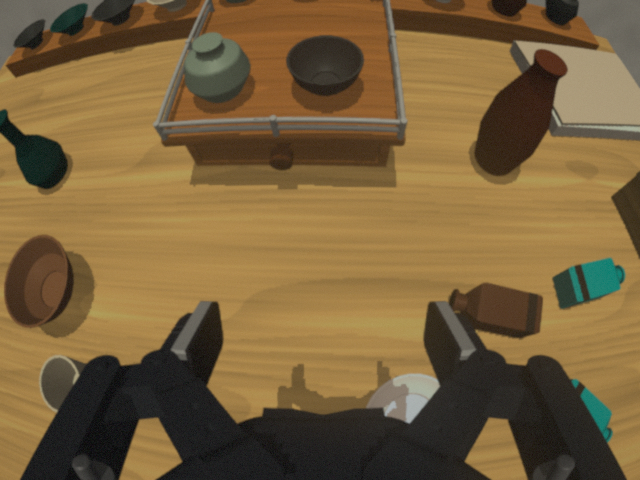

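The wrist view shows the knob at (281,157) under the rail, close to the predicted (281,161), so the measurement holds. But joints 3–6 sit at their limits, so I'll fit a simple kinematic model to find a better arm posture.

```bash
cat > fk.py <<'E'
import numpy as np, itertools
from scipy.spatial.transform import Rotation as R
from scipy.optimize import least_squares
D=[([1.26579643,0.52200116,-0.03635045,1.60001366,0.02120285,1.0211008,-0.11278127],[.1453,-.60752,.23073],[-3.140457,.0000727,.23483]),
([1.9111,.4651,-1.035,2.3607,-1.2567,.2637,.6372],[.3431,-.3218,.2113],[-3.135,-.781,-.002]),
([1.7967,.0948,-1.4946,2.4315,-1.2629,.1617,-.0154],[.4354,-.1195,.273],[-3.104,-.696,.001])]
def fk(q,p,s):
    b,d1,d3,d5,d7,t,a3,a4,a6=p; z=lambda a:R.from_euler('z',a); y=lambda a:R.from_euler('y',a)
    r=z(b+q[0]*s[0]); P=np.array([0,0,d1]); r=r*y(q[1]); P=P+r.apply([0,0,d3]); r=r*z(q[2]*s[1]); P=P+r.apply([a3,0,0])
    r=r*y(q[3]); P=P+r.apply([a4,0,d5]); r=r*z(q[4]*s[2])*y(q[5]); P=P+r.apply([a6,0,d7]); r=r*z(q[6]*s[3]+t)
    return P,r
def res(p,s):
    o=[]
    for q,x,e in D:
        P,r=fk(q,p,s); o+=list((P-x)*5)+list((R.from_euler('xyz',e).inv()*r).as_rotvec())
    return np.array(o)
if __name__=="__main__":
    best=None
    for s in itertools.product([1,-1],repeat=4):
        for t in (-1.5,0,1.5,3):
            f=least_squares(res,[-2.6,.3,.4,.4,.25,t,0,0,0],args=(s,))
            if best is None or f.cost<best[0]: best=(f.cost,s,f.x)
    print(best); print(np.round(res(best[2],best[1]),4))
E
python3 fk.py
```

```text
(np.float64(0.36496918502314485), (-1, 1, 1, 1), array([-3.13595641,  1.01937352, -1.03926408, -0.55661382,  0.71405313,
       -1.7980838 , -0.07675071, -0.57891638, -0.13426375]))
[ 1.448e-01  5.090e-02 -1.830e-02 -2.300e-03 -3.000e-04 -3.733e-01
 -9.880e-02  7.930e-02  2.294e-01 -4.784e-01 -5.500e-02  2.537e-01
  1.133e-01 -2.680e-02 -2.111e-01 -3.574e-01 -4.030e-02  1.195e-01]
```

Run:
```python
from fk import *
L=[]
for s in itertools.product([1,-1],repeat=4):
  for b in (-2.6,-.07,.54):
    for t in (-1.5,0,1.5,3):
        f=least_squares(res,[b,.3,.4,.4,.25,t,0,0,0],args=(s,),max_nfev=200)
        L.append((f.cost,s,f.x))
L.sort(key=lambda a:a[0])
for l in L[:3]: print(l[0],l[1],np.round(l[2],4))
print(np.round(res(L[0][2],L[0][1]),4))
```

```text
0.004842563458340228 (-1, -1, -1, -1) [-0.0877  0.3259  0.4511  0.4416  0.2019  1.4982  0.065   0.0247  0.0195]
0.004842563458340252 (-1, -1, -1, -1) [-0.0877  0.3259  0.4511  0.4416  0.2019  1.4982  0.065   0.0247  0.0195]
0.004842563458340294 (-1, -1, -1, -1) [-0.0877  0.3259  0.4511  0.4416  0.2019  1.4982  0.065   0.0247  0.0195]
[ 0.0324  0.0077 -0.0015  0.      0.0001  0.0151 -0.009  -0.0016  0.023
 -0.0619 -0.0022 -0.01    0.007  -0.0032 -0.0215 -0.0569  0.0009 -0.0051]
```

```bash
cat > ik.py <<'E'
from fk import *
np.set_printoptions(precision=2,suppress=True)
S=(-1,)*4; p=[-0.0877,.3259,.4511,.4416,.2019,1.4982,.065,.0247,.0195]
lo=np.array([-2.91,-.3,-1.5,.17,-1.26,.16,-2.52]);hi=np.array([2.91,2.13,1.42,2.43,4.41,1.93,2.52])
from h import Rt
def ik(P,Rm,q0,w=.02):
    qm=(lo+hi)/2
    def f(q):
        x,r=fk(q,p,S); return np.r_[(x-P)*10,3*(R.from_matrix(Rm).inv()*r).as_rotvec(),w*(q-qm)/(hi-lo)]
    s=least_squares(f,np.clip(q0,lo+.01,hi-.01),bounds=(lo,hi)); return s.x,np.linalg.norm(s.fun[:6])
if __name__=="__main__":
    rng=np.random.default_rng(0)
    d=lambda a:np.array([np.sin(np.radians(a)),0,-np.cos(np.radians(a))])
    for a in (32,45):
      for yaw,K in ((0,.6515),(0,.48),(180,.6515),(180,.48)):
        Rm=Rt(a,0)@np.diag([1,1,1]) if yaw==0 else Rt(a,0)@np.diag([-1,-1,1])
        P=np.array([K,-.057,.055])+.0187*d(a); L=[]
        for _ in range(40):
            q,e=ik(P,Rm,rng.uniform(lo,hi))
            if e<.02: L.append((np.min(np.minimum(q-lo,hi-q)),q))
        L.sort(key=lambda t:-t[0])
        out=[]
        for m,q in L:
            if all(np.abs(q-o).max()>.6 for o in out): out.append(q); print(a,yaw,K,round(m,2),q)
            if len(out)>=3: break
E
python3 ik.py
```

```text
32 0 0.6515 0.03 [-0.6807  1.0551  0.885   1.8464  4.3767  0.6233 -0.151 ]
32 0 0.6515 0.0 [ 1.0018  1.7327 -1.4481  1.8337  2.1802  1.1086 -2.52  ]
32 0 0.6515 0.0 [-0.1445  0.7848  0.2236  1.8622  4.41    0.1967  0.2383]
32 0 0.48 0.11 [-0.3782  0.7377  0.4802  2.3154  3.7822  0.5307  0.8193]
32 0 0.48 0.0 [ 1.3098  2.0027 -1.4318  2.2799  2.4155  1.3856 -2.52  ]
32 180 0.6515 0.37 [ 0.7213  1.0608 -0.8998  1.849   1.8695  0.5276  0.22  ]
32 180 0.48 0.12 [ 0.9164  1.005  -0.9261  2.3077  2.3639  0.6514 -0.2653]
45 0 0.6515 0.34 [-0.3339  0.8671  0.4233  1.9447  3.6788  0.5028  0.8132]
45 0 0.6515 0.0 [ 1.0801  1.9447 -1.5     1.9143  2.5224  1.0753 -2.52  ]
45 0 0.48 0.07 [-0.2232  0.7791  0.3066  2.3646  3.4363  0.8048  1.198 ]
45 0 0.48 0.0 [ 1.4103  2.0972 -1.3482  2.3426  2.6899  1.259  -2.52  ]
45 180 0.6515 0.38 [ 0.7175  1.0672 -0.8342  1.9415  2.5428  0.5434 -0.4013]
45 180 0.48 0.06 [ 0.7318  0.9184 -0.6617  2.3676  2.9697  0.7581 -0.9031]
```

```bash
cat > sim.py <<'E'
from ik import *
np.set_printoptions(precision=3,suppress=True)
def jac(q):
    P,r=fk(q,p,S);J=np.zeros((6,7))
    for i in range(7):
        e=q.copy();e[i]+=1e-5;P2,r2=fk(e,p,S);J[:3,i]=(P2-P)/1e-5;J[3:,i]=(r2*r.inv()).as_rotvec()/1e-5
    return J,P,r
def follow(q,P,Rm,n=40):   # stepwise differential IK, limits by clipping
    Rm=R.from_matrix(Rm)
    for i in range(n):
        J,x,r=jac(q);dx=P-x;dw=(Rm*r.inv()).as_rotvec()
        dx*=min(1,.04/max(1e-9,np.linalg.norm(dx)));dw*=min(1,.12/max(1e-9,np.linalg.norm(dw)))
        e=np.r_[dx,dw]; fr=np.ones(7,bool); dq=np.zeros(7)
        for _ in range(4):
            Jf=J[:,fr]; dq=np.zeros(7); dq[fr]=Jf.T@np.linalg.solve(Jf@Jf.T+1e-4*np.eye(6),e)
            bad=fr&(((q+dq)<lo)|((q+dq)>hi))
            if not bad.any(): break
            fr&=~bad
        q=np.clip(q+dq,lo,hi)
    J,x,r=jac(q); return q,np.linalg.norm(P-x),np.linalg.norm((Rm*r.inv()).as_rotvec())
if __name__=="__main__":
    from workcell import observe
    q0=observe()['qpos']; a=38; d=np.array([np.sin(np.radians(a)),0,-np.cos(np.radians(a))])
    Rg=Rt(a,0)@np.diag([-1,-1,1]); P=np.array([.6515,-.057,.055])+(.0187-.12)*d
    qg,e=ik(P,Rg,[.72,1.06,-.9,1.85,1.9,.53,.2]); print("goal",P,qg,e)
    q=q0.copy()
    for k in (.25,.5,.75,1):
        qj=q0+(qg-q0)*k; x,r=fk(qj,p,S); q,ep,er=follow(q,x,r.as_matrix(),15); print(k,"wp",x,r.as_euler('xyz'),'z-dir',r.as_matrix()[:,2],"sim",q,ep,er)
    print("direct half turn:"); q,ep,er=follow(q0.copy(),P,Rg,60); print(q,ep,er)
E
python3 sim.py
```

```text
goal [ 0.589 -0.057  0.135] [ 0.959  0.934 -1.127  2.13   2.034  0.606  0.042] 3.693860535217994e-05
0.25 wp [ 0.441 -0.07   0.256] [ 2.804 -0.546  0.987] z-dir [ 0.547  0.227 -0.806] sim [ 1.458  0.188 -1.224  2.365 -0.819  0.339  0.349] 2.4196749845665633e-16 7.000807522422641e-16
0.5 wp [ 0.449 -0.067  0.217] [ 2.687 -0.188  1.754] z-dir [ 0.401  0.245 -0.883] sim [ 1.168  0.319 -1.009  2.279 -0.27   0.372  0.619] 1.1443916996305594e-16 2.33150965428689e-16
0.75 wp [ 0.5   -0.082  0.17 ] [2.787 0.256 2.403] z-dir [ 0.409  0.097 -0.907] sim [ 0.787  0.416 -0.71   2.184  0.268  0.252  0.821] 6.798699777552591e-17 3.17980065539225e-17
1 wp [ 0.589 -0.057  0.135] [-3.142  0.663  3.142] z-dir [ 0.616 -0.    -0.788] sim [ 0.66   0.646 -0.74   2.146  2.209  0.322 -0.383] 1.5011122659325205e-16 1.570092377860065e-16
direct half turn:
[-1.109  0.643  0.813  1.994 -1.26   0.162  2.221] 0.23625297343879564 0.02483085076956576
```

Run:
```python
from h import *
E=lambda e:rot(e)
for P,e in (([.441,-.07,.256],[2.804,-.546,.987]),([.449,-.067,.217],[2.687,-.188,1.754]),([.5,-.082,.18],[2.787,.256,2.403])):
    delta(P,rot(e))
```

```text
delta [-0.0069 -0.0477  0.0183] [ 12.61  -0.9  -46.02] rows 6.7
delta [-0.0257 -0.0494  0.0534] [ 21.61  -1.71 -91.63] rows 13.2
delta [-0.0103 -0.0321  0.1139] [  20.29   -2.92 -136.87] rows 19.3
```

Request:
send_rows --plan "-0.001 -0.007 0.003 2 0 -7 0.085; -0.002 -0.014 0.006 4 0 -14 0.085; -0.003 -0.021 0.009 6 0 -21 0.085; -0.005 -0.03 0.012 8 0 -28 0.085; -0.006 -0.038 0.015 10 0 -35 0.085; -0.007 -0.045 0.018 11.5 -1 -42 0.085; -0.008 -0.048 0.022 13 -1 -48 0.085; -0.012 -0.048 0.028 14 -1 -55 0.085; -0.015 -0.049 0.033 15.5 -1 -62 0.085; -0.018 -0.049 0.039 17 -1 -69 0.085"

```text
clock: 2.8
position: [0.445, -0.0701, 0.2324]
tool_rot: [2.698, -0.376, 1.399]
force: [-0.9, 0.6, 0.2]
grip_width: 0.0852
finger_force: 0.0
```

Run:
```python
from h import *
o=observe();print(o['clock'],o['position'],o['tool_rot'],o['qpos'])
for P,e in (([.449,-.067,.217],[2.687,-.188,1.754]),([.5,-.082,.18],[2.787,.256,2.403])):
    delta(P,rot(e))
delta([.589,-.057,.135],Rt(38,0)@np.diag([-1,-1,1]))
```

```text
2.8 [ 0.445  -0.0701  0.2324] [ 2.6981 -0.3763  1.3987] [ 1.3106  0.2702 -1.1314  2.3301 -0.4731  0.2848  0.4186]
delta [-0.0022 -0.0037  0.0156] [  5.05  -1.12 -22.27] rows 3.2
delta [-0.0214  0.0302  0.0673] [  8.01  -7.83 -66.66] rows 9.4
delta [-0.0009  0.0813  0.1542] [   2.17  -19.55 -108.86] rows 15.5
```

Request:
send_rows --plan "-0.001 -0.001 0.005 1.5 0 -7 0.085; -0.001 -0.002 0.01 3 -1 -14 0.085; -0.002 -0.004 0.016 5 -1 -21 0.085; -0.005 0.001 0.024 5.5 -2 -28 0.085; -0.008 0.006 0.032 6 -3 -35 0.085; -0.011 0.012 0.041 6.5 -4 -42 0.085; -0.015 0.018 0.049 7 -5.5 -49 0.085; -0.018 0.024 0.057 7.5 -7 -56 0.085; -0.02 0.029 0.064 8 -7.5 -63 0.085; -0.021 0.03 0.067 8 -8 -67 0.085"

```text
clock: 3.63
position: [0.5008, -0.0814, 0.1804]
tool_rot: [2.789, 0.262, 2.409]
force: [-0.5, 0.5, 0.2]
grip_width: 0.0849
finger_force: 0.0
```

Run:
```python
from h import *
o=observe();print(o['clock'],o['position'],o['tool_rot'],o['qpos'])
delta([.565,-.057,.165],Rt(38,0)@np.diag([-1,-1,1]))
```

```text
3.6333 [ 0.5008 -0.0814  0.1804] [2.7891 0.2618 2.4092] [ 0.722   0.3406 -0.6898  2.2522  0.3603  0.218   0.6554]
delta [-0.0264  0.0494  0.0427] [  0.37 -14.92 -40.87] rows 6.1
```

Request:
send_rows --plan "-0.003 0.005 0.004 0 -1.5 -4 0.085; -0.005 0.01 0.009 0 -3 -8 0.085; -0.008 0.015 0.013 0 -4.5 -12 0.085; -0.011 0.02 0.017 0 -6 -16 0.085; -0.013 0.025 0.021 0 -7.5 -20 0.085; -0.016 0.03 0.026 0 -9 -24.5 0.085; -0.019 0.035 0.03 0 -10.5 -28.5 0.085; -0.021 0.04 0.034 0 -12 -33 0.085; -0.024 0.045 0.039 0 -13.5 -37 0.085; -0.026 0.049 0.043 0.4 -14.9 -40.9 0.085"

```text
clock: 4.47
position: [0.5651, -0.0571, 0.1656]
tool_rot: [3.057, 0.615, 2.995]
force: [0.0, -1.4, -1.3]
grip_width: 0.085
finger_force: 0.0
```

Run:
```python
from h import *
o=observe();print(o['clock'],o['position'],o['tool_rot'],o['qpos'])
f=imaging.grab_frame("wrist")
cv2.imwrite('pics/w2.png',f['color'][:,:,::-1])
print(wpix(o,f,[[.6515,-.057,.055],[.6415,-.057,.055],[.6535,-.0587,.128]]))
a=np.radians(38);d=np.array([np.sin(a),0,-np.cos(a)])
delta([.565,-.057,.165],Rt(38,0)@np.diag([-1,-1,1]))
delta(np.array([.6515,-.057,.055])+(.0187-.08)*d,Rt(38,0)@np.diag([-1,-1,1]))
```

```text
4.4667 [ 0.5651 -0.0571  0.1656] [3.0568 0.6152 2.9948] [ 0.6061  0.4578 -0.7515  2.2959  2.0217  0.3357 -0.4839]
[[324.061  226.855 ]
 [322.8569 219.0572]
 [329.4478 311.9166]]
delta [ 0.0008 -0.0015 -0.0006] [ 0.01 -2.18 -5.86] rows 0.9
delta [-0.0026 -0.0014  0.078 ] [ 0.01 -2.18 -5.86] rows 1.9
```

View pics/w2.png

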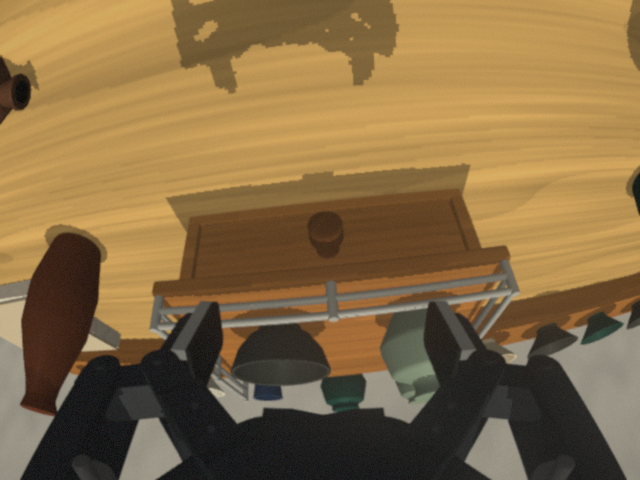

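The wrist view (upside down) shows the knob disc centred at about (325,228), against a prediction of (324,227). That agrees to about 2 mm; the rail is at rows 290–318. I'll align at a 43° lean and go in.

Run:
```python
from h import *
a=np.radians(43);d=np.array([np.sin(a),0,-np.cos(a)])
for b in (-.09,-.002): 
  print(np.array([.6515,-.057,.055])+(.0187+b)*d);delta(np.array([.6515,-.057,.055])+(.0187+b)*d,Rt(43,0)@np.diag([-1,-1,1]))
```

```text
[ 0.6029 -0.057   0.1071]
delta [ 0.0039 -0.002   0.0685] [-0.25 -7.18 -5.86] rows 1.6
[ 0.6629 -0.057   0.0428]
delta [-0.007  -0.0011  0.1558] [-0.25 -7.18 -5.86] rows 3.7
```

Request:
send_rows --plan "0.001 0 0.015 0 -2 -1.5 0.085; 0.002 -0.001 0.03 0 -4 -3 0.085; 0.003 -0.002 0.045 -0.2 -6 -4.5 0.085; 0.004 -0.002 0.06 -0.2 -7.2 -5.9 0.085; 0.004 -0.002 0.068 -0.2 -7.2 -5.9 0.07; 0.002 -0.002 0.085 -0.2 -7.2 -5.9 0.07; 0 -0.001 0.1 -0.2 -7.2 -5.9 0.07; 0 -0.001 0.1 -0.2 -7.2 -5.9 0.07"

```text
clock: 5.18
position: [0.622, -0.0593, 0.0813]
tool_rot: [3.128, 0.738, 3.111]
force: [-0.8, 0.2, -0.1]
grip_width: 0.0702
finger_force: 0.0
```

Run:
```python
from h import *
o=observe();print(o['clock'],o['position'],o['tool_rot'],o['qpos'],o['grip_width'])
a=np.radians(43);d=np.array([np.sin(a),0,-np.cos(a)])
delta(np.array([.6515,-.057,.055])+(.0187-.002)*d,Rt(43,0)@np.diag([-1,-1,1]))
```

```text
5.1833 [ 0.622  -0.0593  0.0813] [3.1282 0.738  3.1108] [ 0.6453  0.8118 -0.8472  2.2675  2.4351  0.6989 -0.6127] 0.07022182737791836
delta [-0.0042  0.0028  0.056 ] [-0.43 -0.71 -1.3 ] rows 1.3
```

Request:
send_rows --plan "-0.001 0.001 0.01 0 0 -0.5 0.07; -0.002 0.001 0.02 -0.2 -0.3 -1 0.07; -0.003 0.002 0.03 -0.4 -0.7 -1.3 0.07; -0.004 0.002 0.04 -0.4 -0.7 -1.3 0.07; -0.004 0.002 0.05 -0.4 -0.7 -1.3 0.07; -0.004 0.002 0.056 -0.4 -0.7 -1.3 0.07; -0.004 0.002 0.056 -0.4 -0.7 -1.3 0.07"

```text
clock: 5.77
position: [0.6628, -0.057, 0.0436]
tool_rot: [-3.14, 0.754, -3.139]
force: [0.1, 0.1, 0.2]
grip_width: 0.0699
finger_force: 0.0
```

Request:
send_rows --plan "0 0 0 0 0 0 0.05; 0 0 0 0 0 0 0.035; 0 0 0 0 0 0 0.02; 0 0 0 0 0 0 0.02; 0 0 0 0 0 0 0.02; 0 0 0 0 0 0 0.02" --grip_force 30

```text
clock: 6.27
position: [0.6621, -0.0565, 0.0452]
tool_rot: [-3.14, 0.755, -3.137]
force: [-4.6, 2.8, 4.7]
grip_width: 0.0268
finger_force: 29.1
```

Run:
```python
from h import *
o=observe();print(o['clock'],o['position'],o['tool_rot'],o['qpos'],o['grip_width'],o['finger_force'],o['force'])
f=imaging.grab_frame("wrist")
cv2.imwrite('pics/w3.png',cv2.resize(f['color'][:,:,::-1],(480,360)))
delta(o['position']+[-.175,0,0],rot(o['tool_rot']))
```

```text
6.2667 [ 0.6621 -0.0565  0.0452] [-3.14    0.7546 -3.1367] [ 0.6097  0.9227 -0.811   2.1774  2.5003  0.7217 -0.5793] 0.026813074510092235 29.062778609222732 [-4.5824  2.8126  4.7217]
delta [ 0.1275  0.0007 -0.1199] [-0.  0. -0.] rows 4.2
```

View pics/w3.png

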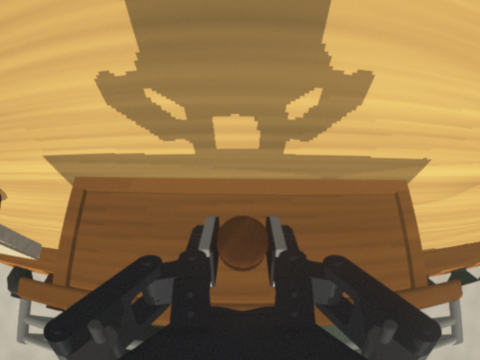

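The crop shows the knob disc held between the two pads at about (241,243). Now I pull.

Request:
send_rows --plan "0.0015 0 -0.0014 0 0 0 0.02; 0.0036 0 -0.0034 0 0 0 0.02; 0.0073 0 -0.0069 0 0 0 0.02; 0.0117 0 -0.011 0 0 0 0.02; 0.016 0 -0.0151 0 0 0 0.02; 0.0211 0 -0.0199 0 0 0 0.02; 0.0262 0 -0.0247 0 0 0 0.02; 0.0313 0 -0.0295 0 0 0 0.02; 0.0364 0 -0.0343 0 0 0 0.02; 0.0415 0 -0.0391 0 0 0 0.02" --grip_force 40

```text
clock: 7.15
position: [0.605, -0.0557, 0.0453]
tool_rot: [-3.141, 0.755, -3.136]
force: [2.1, 8.8, 0.1]
grip_width: 0.0261
finger_force: 40.2
```

Request:
send_rows --plan "0.0051 0 -0.0048 0 0 0 0.02; 0.0102 0 -0.0096 0 0 0 0.02; 0.0153 0 -0.0144 0 0 0 0.02; 0.0204 0 -0.0192 0 0 0 0.02; 0.0255 0 -0.024 0 0 0 0.02; 0.0306 0 -0.0288 0 0 0 0.02; 0.0357 0 -0.0336 0 0 0 0.02; 0.0408 0 -0.0384 0 0 0 0.02; 0.0459 0 -0.0432 0 0 0 0.02; 0.051 0 -0.048 0 0 0 0.02"

```text
clock: 7.98
position: [0.5529, -0.0548, 0.039]
tool_rot: [-3.122, 0.76, -3.121]
force: [2.6, -18.8, 39.1]
grip_width: 0.0261
finger_force: 39.8
```

Run:
```python
from h import *
o=observe();print(o['clock'],o['position'],o['tool_rot'],o['qpos'],o['grip_width'],o['finger_force'],o['force'])
delta([.662-.175,-.056,.0452],rot([-3.14,.7546,-3.1367]))
```

```text
7.9833 [ 0.5529 -0.0548  0.039 ] [-3.1224  0.7597 -3.1209] [ 0.9273  1.2389 -1.2624  2.4289  2.4107  1.1759 -0.2265] 0.026142966940531802 39.79955821239855 [  2.6055 -18.7522  39.0862]
delta [ 0.0435 -0.0007 -0.0499] [-0.38  0.3   0.66] rows 1.6
```

Request:
send_rows --plan "-0.003 0 0.001 0 0 0 0.02; -0.006 0 0.001 0 0 0 0.02; -0.006 0 0.001 0 0 0 0.02"

```text
clock: 8.23
position: [0.5526, -0.0548, 0.0346]
tool_rot: [-3.132, 0.742, -3.131]
force: [1.0, -16.9, -30.4]
grip_width: 0.0258
finger_force: 41.2
```

Run:
```python
from h import *
from sim import follow
o=observe();print(o['position'],o['tool_rot'],o['qpos'],o['force'])
# which yaw for vertical regrasp + pull, from a backed-off, upright pose
for yaw in (180,150,-150,0):
  for t in (0,15):
    q=o['qpos'].copy(); Rm=Rt(43,0)@np.diag([-1,-1,1])
    q,e1,_=follow(q,np.array([.50,-.057,.11]),Rm,6)
    Rv=Rt(-t if yaw==180 else t,yaw)
    q,e1,r1=follow(q,np.array([.53,-.057,.15]),Rv,30); qa=q
    for x in np.linspace(.53,.46,8): q,e2,r2=follow(q,np.array([x,-.057,.04]),Rv,6)
    print(yaw,t,round(e1,4),round(r1,3),qa,"|",round(e2,4),round(r2,3),q)
```

```text
[ 0.553 -0.055  0.035] [-3.132  0.742 -3.131] [ 0.924  1.233 -1.255  2.419  2.393  1.156 -0.227] [  1.032 -16.915 -30.396]
180 0 0.0 0.0 [ 0.963  1.023 -1.272  1.918  1.11   1.144  0.818] | 0.0 0.0 [ 0.942  1.086 -1.081  2.096  1.327  0.935  0.636]
180 15 0.0 0.0 [ 1.034  0.961 -1.282  2.069  1.334  0.889  0.635] | 0.0 0.0 [ 0.968  1.026 -1.042  2.241  1.712  0.725  0.302]
150 0 0.0 0.0 [ 0.982  1.079 -1.315  1.919  1.163  1.192  0.269] | 0.0 0.0 [ 0.975  1.144 -1.127  2.097  1.377  0.993  0.096]
150 15 0.0 0.0 [ 0.951  1.138 -1.289  1.776  0.938  1.351  0.434] | 0.0 0.0 [ 0.978  1.214 -1.133  1.956  1.091  1.14   0.347]
-150 0 0.0 0.0 [ 0.956  1.003 -1.255  1.917  1.091  1.128  1.351] | 0.0 0.0 [ 0.929  1.065 -1.063  2.096  1.308  0.914  1.167]
-150 15 0.0 0.0 [ 0.827  1.032 -1.194  1.793  1.04   1.395  1.371] | 0.0 0.0 [ 0.824  1.116 -1.046  1.974  1.198  1.194  1.22 ]
0 0 0.0 0.0 [ 1.03   1.356 -1.5    1.922  1.392  1.432 -2.427] | 0.0 0.0 [ 0.949  1.098 -1.091  2.096  1.338  0.947 -2.51 ]
0 15 0.0422 0.06 [ 0.94   0.626 -1.042  2.046  0.951  0.619 -2.274] | 0.01 0.005 [ 0.359  0.612 -0.365  2.213  1.06   0.186 -2.504]
```

Request:
send_rows --plan "0 0 0 0 0 0 0.04; 0 0 0 0 0 0 0.065; 0 0 0 0 0 0 0.075; 0 0 0 0 0 0 0.075"

```text
clock: 8.57
position: [0.5547, -0.0503, 0.0385]
tool_rot: [-3.134, 0.751, -3.122]
force: [0.2, -0.8, -0.8]
grip_width: 0.0727
finger_force: 0.0
```

Run:
```python
from h import *
o=observe();print(o['position'],o['tool_rot'],o['qpos'],o['force'],o['grip_width'])
delta(o['position']+[-.05,0,.05],Rt(35,0)@np.diag([-1,-1,1]))
delta([.50,-.057,.15],Rt(0,180))
```

```text
[ 0.5547 -0.0503  0.0385] [-3.1341  0.7507 -3.1219] [ 0.9208  1.2296 -1.2596  2.4204  2.3983  1.1533 -0.2273] [ 0.1632 -0.7658 -0.8143] 0.07268187087790044
delta [ 0.0024  0.0005 -0.0707] [0.28 8.01 0.85] rows 1.7
delta [-0.036  -0.0065 -0.1189] [ 0.02 43.01  0.91] rows 6.0
```

Request:
send_rows --plan "0 0 -0.015 0 1 0 0.08; 0 0 -0.03 0 3 0 0.08; 0.001 0 -0.045 0 6 0 0.08; 0.001 0 -0.06 0 9 0.3 0.08; 0 -0.001 -0.075 0 14 0.3 0.08; -0.009 -0.003 -0.09 0 20 0.5 0.08; -0.018 -0.004 -0.1 0 26 0.6 0.08; -0.027 -0.005 -0.11 0 32 0.7 0.08; -0.033 -0.006 -0.117 0 38 0.8 0.08; -0.036 -0.0065 -0.119 0 43 0.9 0.08"

```text
clock: 9.4
position: [0.4999, -0.0566, 0.1532]
tool_rot: [-3.141, 0.022, -3.139]
force: [-0.1, -1.6, -0.1]
grip_width: 0.0803
finger_force: 0.0
```

Run:
```python
from h import *
o=observe();print(o['clock'],o['position'],o['tool_rot'],o['qpos'])
f=imaging.grab_frame("wrist"); cv2.imwrite('pics/w4.png',f['color'][:,:,::-1])
t=imaging.grab_frame("top"); cv2.imwrite('pics/t4.png',cv2.resize(t['color'][110:300,240:480],(720,570),interpolation=2)[:,:,::-1])
print(wpix(o,f,[[.5415,-.057,.055]]))
for z in(.15,.041): delta([.5415,-.057,z],Rt(0,180))
```

```text
9.4 [ 0.4999 -0.0566  0.1532] [-3.1412  0.0218 -3.1394] [ 0.9175  0.8802 -1.4204  1.9667  0.9699  1.1973  0.6877]
[[322.4449 288.178 ]]
delta [-0.0388 -0.0004  0.0028] [ 0.02  1.26 -0.08] rows 0.9
delta [-0.0364 -0.0004  0.1117] [ 0.02  1.26 -0.08] rows 2.8
```

View pics/w4.png

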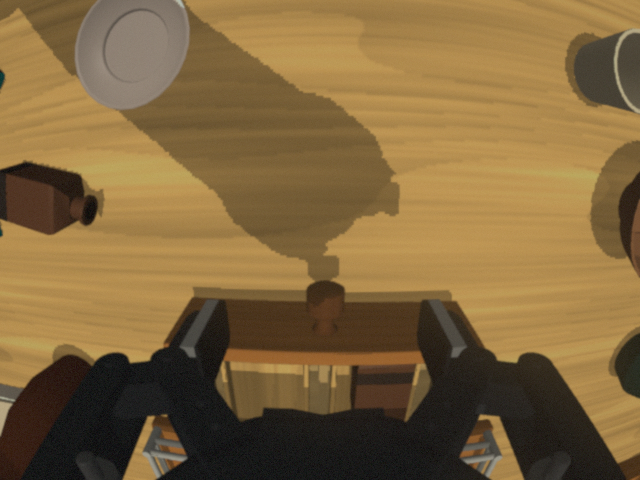

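The wrist view shows the knob at (325,298), the empty tray on image-left (-y), and the twin in the other tray on image-right (+y).

Run:
```python
from h import *
o=observe()
f=imaging.grab_frame("wrist")
print(wplane(o,f,[[325,283],[325,298],[325,312]],.06))
t=imaging.grab_frame("top"); 
g=t['color'].astype(int); K,st,c=blob((g.sum(2)<200).astype(np.uint8),(316,205,334,246)); print(st,c)
for x in (.549,): 
  for z in (.15,.041):delta([x,-.057,z],Rt(0,180))
```

```text
[[ 0.5369 -0.0553  0.06  ]
 [ 0.5489 -0.0553  0.06  ]
 [ 0.5607 -0.0552  0.06  ]]
[326 205   8   6  25] [330.4  206.68]
delta [-0.0488 -0.0004  0.0009] [-0.06  1.43  0.05] rows 1.2
delta [-0.046  -0.0003  0.1099] [-0.06  1.43  0.05] rows 2.9
```

Request:
send_rows --plan "-0.016 0 0.005 0 0.5 0 0.075; -0.032 0.001 0.01 0 1 0 0.075; -0.045 0.001 0.025 0 1.4 0 0.075; -0.047 0.001 0.045 0 1.4 0 0.075; -0.046 0.001 0.065 0 1.4 0 0.075; -0.046 0.001 0.085 0 1.4 0 0.075; -0.046 0.001 0.1 0 1.4 0 0.075; -0.046 0.001 0.112 0 1.4 0 0.075; -0.046 0.001 0.112 0 1.4 0 0.075"

```text
clock: 10.35
position: [0.5474, -0.0562, 0.0369]
tool_rot: [-3.141, -0.003, -3.141]
force: [0.6, -0.4, 0.0]
grip_width: 0.075
finger_force: 0.0
```

Request:
send_rows --plan "0 0 0 0 0 0 0.06; 0 0 0 0 0 0 0.045; 0 0 0 0 0 0 0.03; 0 0 0 0 0 0 0.02; 0 0 0 0 0 0 0.02; 0 0 0 0 0 0 0.02; 0 0 0 0 0 0 0.02" --grip_force 40

```text
clock: 10.93
position: [0.5492, -0.055, 0.0401]
tool_rot: [3.14, 0.001, -3.141]
force: [-1.3, 6.2, 6.8]
grip_width: 0.0266
finger_force: 39.3
```

Request:
send_rows --plan "0.002 0 0 0 0 0 0.02; 0.006 0 0 0 0 0 0.02; 0.012 0 0 0 0 0 0.02; 0.019 0 0 0 0 0 0.02; 0.026 0 0 0 0 0 0.02; 0.033 0 0 0 0 0 0.02; 0.04 0 0 0 0 0 0.02; 0.046 0 0 0 0 0 0.02; 0.052 0 0 0 0 0 0.02; 0.058 0 0 0 0 0 0.02"

```text
clock: 11.77
position: [0.4913, -0.0542, 0.0401]
tool_rot: [3.139, 0.002, -3.14]
force: [2.8, 12.9, 4.4]
grip_width: 0.0266
finger_force: 39.4
```

Run:
```python
from h import *
o=observe();print(o['clock'],o['position'],o['tool_rot'],o['qpos'],o['force'],o['grip_width'],o['finger_force'])
```

```text
11.7667 [ 0.4913 -0.0542  0.0401] [ 3.1389  0.0019 -3.1402] [ 0.8321  1.027  -1.2595  2.0334  1.1693  1.0833  0.5587] [ 2.7874 12.9309  4.4199] 0.026637712489383167 39.39877029508352
```

Request:
send_rows --plan "0.004 0.0003 0 0 0 0 0.02; 0.0075 0.0006 0 0 0 0 0.02; 0.0105 0.001 0 0 0 0 0.02; 0.0125 0.001 0 0 0 0 0.02; 0.014 0.001 0 0 0 0 0.02; 0.0155 0.001 0 0 0 0 0.02; 0.017 0.001 0 0 0 0 0.02"

```text
clock: 12.35
position: [0.4794, -0.054, 0.0405]
tool_rot: [3.138, 0.01, 3.141]
force: [33.5, 8.9, -18.7]
grip_width: 0.0262
finger_force: 42.6
```

Request:
send_rows --plan "0.001 0 0 0 0 0 0.02; 0.002 0 0 0 0 0 0.02; 0.003 0 0 0 0 0 0.02; 0.003 0 0 0 0 0 0.02"

```text
clock: 12.68
position: [0.477, -0.0539, 0.0409]
tool_rot: [3.139, 0.012, 3.141]
force: [39.6, 8.3, -18.4]
grip_width: 0.0263
finger_force: 40.3
```

Request:
send_rows --plan "-0.002 0 0 0 0 0 0.02; -0.004 0 0 0 0 0 0.02; -0.005 0 0 0 0 0 0.02; -0.005 0 0 0 0 0 0.02"

```text
clock: 13.02
position: [0.4774, -0.054, 0.0407]
tool_rot: [3.141, 0.003, -3.141]
force: [2.0, 5.0, 17.2]
grip_width: 0.0263
finger_force: 43.8
```

Request:
send_rows --plan "0 0 0 0 0 0 0.04; 0 0 0 0 0 0 0.06; 0 0 0 0 0 0 0.075; 0 0 0 0 0 0 0.075; 0 0 -0.015 0 0 0 0.08; 0 0 -0.04 0 0 0 0.08; 0 0 -0.075 0 0 0 0.08; 0 0 -0.11 0 0 0 0.08; 0 0 -0.145 0 0 0 0.08; 0 0 -0.16 0 0 0 0.08"

```text
clock: 13.85
position: [0.4765, -0.0545, 0.2026]
tool_rot: [-3.141, 0.002, -3.141]
force: [-0.5, -0.8, 0.0]
grip_width: 0.0803
finger_force: 0.0
```

Run:
```python
from h import *
from sim import follow
o=observe();print(o['clock'],o['position'],o['tool_rot'],o['qpos'],o['force'],o['grip_width'])
f=imaging.grab_frame("wrist"); cv2.imwrite('pics/w5.png',f['color'][:,:,::-1])
t=imaging.grab_frame("top"); cv2.imwrite('pics/t5.png',cv2.resize(t['color'][100:300,230:480],(750,600),interpolation=2)[:,:,::-1])
print(wpix(o,f,[[.477,-.055,.055],[.4752,-.3118,.03]]))
for y in(257,77):
  q,e,r=follow(o['qpos'].copy(),np.array([.47,-.31,.2]),Rt(0,y),30);print(y,e,r,q)
  for dy in ((-77,) if y==257 else (103,)):
    q,e,r=follow(q,np.array([.56,-.12,.2]),Rt(0,y+dy),30);print(e,r,q)
```

```text
13.85 [ 0.477 -0.054  0.203] [-3.141  0.002 -3.141] [ 0.968  0.766 -1.458  1.962  0.826  1.216  0.764] [-0.539 -0.76   0.02 ] 0.08025841611192444
[[322.597 217.731]
 [ 73.951 211.705]]
257 0.056656585455326744 0.019172770174597807 [ 1.424  1.203 -1.455  1.916  1.267  1.348  2.477]
3.444376352465766e-16 4.0276570213091473e-16 [ 1.053  1.032 -1.345  1.788  1.068  1.268  0.992]
77 2.7894008272968645e-16 4.0323273125441146e-16 [ 1.266  0.702 -1.001  1.81   0.69   1.025 -0.223]
1.8619006149354548e-16 2.716164030089256e-16 [ 1.031  0.961 -1.283  1.787  0.996  1.213  1.028]
```

View pics/t5.png

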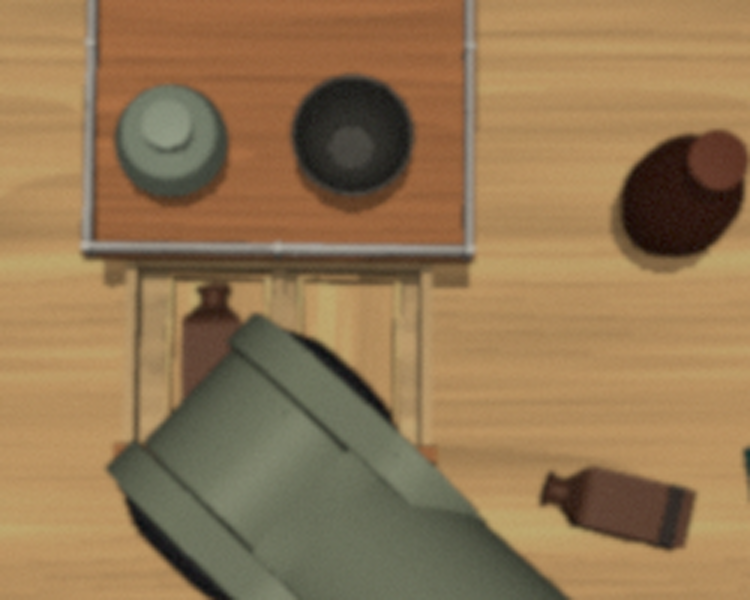

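The top crop shows the drawer out, the twin in the left (+y) tray with its neck to the back, and the right (-y) tray empty. The flask on the counter hasn't moved. Now to the flask.

Run:
```python
from h import *
delta([.465,-.315,.2],Rt(0,77))
```

```text
delta [ 0.0115 -0.2597  0.002 ] [  0.05   0.23 102.96] rows 14.4
```

Request:
send_rows --plan "0.001 -0.018 0 0 0 7 0.08; 0.002 -0.036 0 0 0 14 0.08; 0.003 -0.054 0 0 0 21 0.08; 0.004 -0.072 0 0 0 28 0.08; 0.005 -0.09 0 0 0 35 0.08; 0.006 -0.108 0 0 0 42 0.08; 0.006 -0.126 0 0 0 49 0.08; 0.007 -0.144 0 0 0 56 0.08; 0.008 -0.162 0 0 0 63 0.08; 0.009 -0.18 0 0 0 70 0.08"

```text
clock: 14.78
position: [0.4661, -0.2362, 0.1982]
tool_rot: [-3.139, -0.0, 1.914]
force: [0.1, 0.4, 0.1]
grip_width: 0.0802
finger_force: 0.0
```

Run:
```python
from h import *
delta([.465,-.315,.2],Rt(0,77))
```

```text
delta [-0.0739 -0.0275 -0.0017] [-0.12  0.02 32.65] rows 4.6
```

Request:
send_rows --plan "-0.015 -0.006 0 0 0 7 0.08; -0.03 -0.012 0 0 0 14 0.08; -0.045 -0.018 0 0 0 21 0.08; -0.06 -0.023 0 0 0 28 0.08; -0.074 -0.0275 0 0 0 32.6 0.08; -0.074 -0.0275 0 0 0 32.6 0.08; -0.074 -0.0275 0 0 0 32.6 0.08"

```text
clock: 15.37
position: [0.4657, -0.3143, 0.1982]
tool_rot: [-3.139, 0.001, 1.351]
force: [0.5, 0.2, 0.2]
grip_width: 0.08
finger_force: 0.0
```

Run:
```python
from h import *
o=observe();print(o['clock'],o['position'],o['tool_rot'],o['qpos'])
f=imaging.grab_frame("wrist"); t=imaging.grab_frame("top")
w=f['color'];u=t['color'][100:300,230:480]
cv2.imwrite('pics/c6.png',np.vstack([cv2.resize(w,(480,360)),np.hstack([u[:,:240],np.zeros((200,240,3),np.uint8)])])[:,:,::-1]); cv2.imwrite('pics/w6.png',w[:,:,::-1]); cv2.imwrite('pics/t6.png',t['color'][:,:,::-1])
c=np.array([.4752,-.3118]);U=np.array([np.cos(np.radians(77)),np.sin(np.radians(77))]);V=np.array([-U[1],U[0]])
print(wpix(o,f,[[*(c+a*U+b*V),.046] for a,b in((-.055,-.023),(-.055,.023),(.025,-.023),(.025,.023))]))
```

```text
15.3667 [ 0.4657 -0.3143  0.1982] [-3.1394  0.0006  1.351 ] [ 1.1797  0.6526 -1.0232  1.767   0.6256  1.0894 -0.2804]
[[359.8325 271.4219]
 [306.8302 271.036 ]
 [363.6074 179.8666]
 [306.4244 179.1651]]
```

View pics/c6.png

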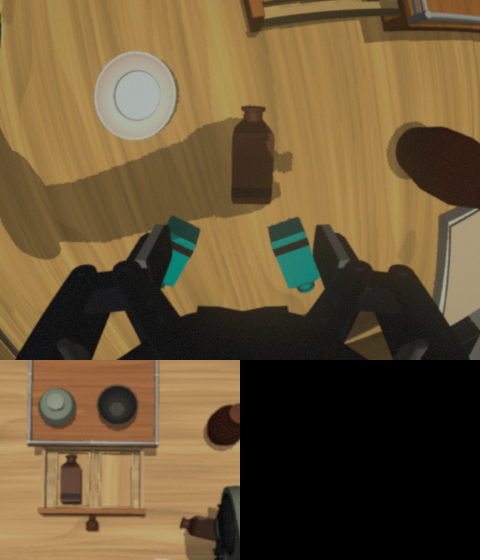

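The wrist view shows the flask body at cols 309–364, rows 180–271 (full scale), against a predicted 306–363 and 180–271, so the pose holds to about 1 mm. The top view shows the empty tray at about cols 333–363 and rows 192–248, right of the twin. I'll measure the tray numerically and compute the grasp.

Run:
```python
from h import *
t=imaging.grab_frame("top"); g=t['color'].astype(int).sum(2)
print("cols 270-380",[int(v) for v in g[210:235,270:380].mean(0)])
print("rows 180-256 empty",[int(v) for v in g[180:256,342:354].mean(1)])
print("rows twin",[int(v) for v in g[180:256,296:306].mean(1)])
U=np.array([np.cos(np.radians(77)),np.sin(np.radians(77))]); p=np.array([.4752,-.3118])-.012*U
delta([*p,.08],Rt(0,77)); delta([*p,.019],Rt(0,77))
print(plane(t,[[330,220],[340,220],[350,220]],.023),plane(t,[[348,190],[348,220],[348,250]],.041))
```

```text
cols 270-380 [433, 435, 435, 421, 356, 273, 308, 383, 408, 409, 409, 408, 407, 405, 398, 400, 375, 353, 381, 381, 321, 244, 222, 220, 220, 219, 219, 220, 219, 218, 219, 219, 218, 220, 218, 218, 218, 217, 218, 209, 188, 234, 337, 403, 416, 417, 419, 416, 408, 371, 361, 393, 406, 403, 400, 402, 406, 401, 412, 420, 402, 401, 422, 437, 446, 452, 458, 461, 460, 458, 455, 446, 442, 446, 452, 451, 446, 433, 422, 411, 403, 405, 409, 413, 409, 413, 416, 416, 416, 408, 366, 369, 406, 414, 420, 423, 423, 417, 378, 319, 349, 416, 434, 429, 420, 411, 409, 409, 409, 409]
rows 180-256 empty [324, 388, 467, 422, 316, 228, 184, 199, 230, 207, 180, 219, 284, 249, 266, 370, 419, 428, 428, 428, 428, 425, 429, 427, 428, 426, 426, 427, 428, 428, 428, 427, 428, 429, 427, 425, 428, 429, 427, 429, 426, 428, 427, 428, 427, 429, 429, 428, 429, 428, 427, 426, 429, 430, 428, 428, 428, 427, 428, 430, 428, 428, 430, 429, 429, 416, 387, 371, 325, 308, 314, 316, 299, 243, 172, 173]
rows twin [320, 405, 429, 343, 243, 188, 169, 217, 225, 188, 184, 223, 230, 226, 245, 202, 150, 155, 177, 189, 187, 161, 131, 112, 111, 126, 145, 173, 202, 216, 218, 221, 220, 222, 220, 222, 224, 222, 222, 223, 224, 221, 223, 224, 224, 227, 226, 226, 225, 223, 223, 224, 218, 188, 161, 154, 153, 153, 164, 202, 212, 170, 123, 144, 252, 330, 358, 304, 304, 322, 324, 320, 297, 211, 158, 214]
delta [-0.0086  0.0086  0.1188] [-0.08  0.02  0.53] rows 2.9
delta [-0.0086  0.0087  0.1798] [-0.08  0.02  0.53] rows 4.3
[[ 0.5876 -0.0724  0.023 ]
 [ 0.5875 -0.0956  0.023 ]
 [ 0.5875 -0.1188  0.023 ]] [[ 0.6548 -0.1141  0.041 ]
 [ 0.5854 -0.1137  0.041 ]
 [ 0.5166 -0.1132  0.041 ]]
```

Request:
send_rows --plan "0.003 0.004 0.03 0 0 0.5 0.08; 0.003 0.009 0.06 0 0 0.5 0.08; 0.003 0.009 0.09 0 0 0.5 0.08; 0.003 0.009 0.115 0 0 0.5 0.08; 0.003 0.009 0.135 0 0 0.5 0.08; 0.003 0.009 0.155 0 0 0.5 0.08; 0.003 0.009 0.17 0 0 0.5 0.08; 0.003 0.009 0.179 0 0 0.5 0.08; 0.003 0.009 0.179 0 0 0.5 0.08"

```text
clock: 16.27
position: [0.475, -0.3125, 0.0188]
tool_rot: [-3.139, -0.0, 1.343]
force: [0.2, -0.0, 0.5]
grip_width: 0.0795
finger_force: 0.0
```

Request:
send_rows --plan "0 0 0 0 0 0 0.07; 0 0 0 0 0 0 0.06; 0 0 0 0 0 0 0.052; 0 0 0 0 0 0 0.047; 0 0 0 0 0 0 0.04; 0 0 0 0 0 0 0.035; 0 0 0 0 0 0 0.035; 0 0 0 0 0 0 0.035" --grip_force 50

```text
clock: 16.93
position: [0.4763, -0.3136, 0.0214]
tool_rot: [3.14, 0.001, 1.342]
force: [-0.4, 0.5, 11.5]
grip_width: 0.0448
finger_force: 51.2
```

Request:
send_rows --plan "0 0 -0.005 0 0 0 0.035; 0 0 -0.015 0 0 0 0.035; 0 0 -0.03 0 0 0 0.035; 0 0 -0.05 0 0 0 0.035; 0 0 -0.075 0 0 0 0.035; 0 0 -0.1 0 0 0 0.035; 0 0 -0.125 0 0 0 0.035; 0 0 -0.145 0 0 0 0.035; 0 0 -0.155 0 0 0 0.035; 0 0 -0.155 0 0 0 0.035"

```text
clock: 17.77
position: [0.4763, -0.3134, 0.1778]
tool_rot: [3.139, 0.002, 1.342]
force: [-1.0, -0.3, -4.7]
grip_width: 0.0451
finger_force: 52.8
```

Run:
```python
from h import *
o=observe();print(o['clock'],o['position'],o['tool_rot'],o['qpos'],o['force'],o['moment'],o['grip_width'])
f=imaging.grab_frame("wrist"); g=f['color'].astype(int)
cv2.imwrite('pics/w7.png',f['color'][:,:,::-1])
delta([.591,-.107,.17],Rt(0,179.5))
```

```text
17.7667 [ 0.4763 -0.3134  0.1778] [3.1394 0.0022 1.342 ] [ 1.1454  0.6832 -0.9959  1.7682  0.6558  1.0588 -0.3172] [-0.9863 -0.3116 -4.7211] [0.0766 0.0081 0.0013] 0.045097736550735054
delta [0.2272 0.0655 0.0056] [  -0.08    0.09 -102.61] rows 14.3
```

Request:
send_rows --plan "0.012 0.003 0 0 0 -5 0.035; 0.03 0.008 0 0 0 -12 0.035; 0.048 0.013 0 0 0 -19 0.035; 0.065 0.018 0 0 0 -26 0.035; 0.082 0.023 0.001 0 0 -33 0.035; 0.1 0.028 0.001 0 0 -40 0.035; 0.115 0.033 0.002 0 0 -47 0.035; 0.13 0.038 0.002 0 0 -54 0.035; 0.145 0.043 0.003 0 0 -61 0.035; 0.16 0.047 0.003 0 0 -68 0.035"

```text
clock: 18.65
position: [0.5574, -0.1672, 0.1704]
tool_rot: [-3.14, -0.002, 2.535]
force: [-0.5, -0.3, -4.9]
grip_width: 0.0453
finger_force: 52.7
```

Run:
```python
from h import *
delta([.591,-.107,.17],Rt(0,179.5))
```

```text
delta [0.0067 0.0686 0.0003] [ -0.04  -0.16 -34.24] rows 4.8
```

Request:
send_rows --plan "0.002 0.013 0 0 0 -7 0.035; 0.003 0.026 0 0 0 -14 0.035; 0.004 0.04 0 0 0 -21 0.035; 0.005 0.053 0 0 0 -27 0.035; 0.006 0.063 0 0 0 -32 0.035; 0.0067 0.0686 0 0 0 -34.2 0.035; 0.0067 0.0686 0 0 0 -34.2 0.035; 0.0067 0.0686 0 0 0 -34.2 0.035"

```text
clock: 19.32
position: [0.5912, -0.1078, 0.1708]
tool_rot: [-3.141, -0.002, 3.125]
force: [-0.2, -0.3, -3.8]
grip_width: 0.0452
finger_force: 52.7
```

Run:
```python
from h import *
o=observe();print(o['clock'],o['position'],o['tool_rot'],o['qpos'])
f=imaging.grab_frame("wrist"); t=imaging.grab_frame("top"); s=imaging.grab_frame("side")
c=np.array([.591,-.107]);
print("tray corners pred wrist",wpix(o,f,[[c[0]+a,c[1]+b,.041] for a in(-.061,.061) for b in(-.035,.035)]))
def pix(f,P):
    p=(np.atleast_2d(P)-f['eye'])@rot(f['orientation']); return np.c_[f['cx']+f['fx']*p[:,0]/p[:,2],f['cy']+f['fy']*p[:,1]/p[:,2]]
C=[[c[0]+a,c[1]+b,.041] for a in(-.061,.061) for b in(-.035,.035)]
print("side",pix(s,C))
w=f['color'].copy(); 
sc=cv2.resize(s['color'][180:330,200:360],(640,600),interpolation=2)
w=cv2.resize(w[180:480],(800,375))
sd=cv2.resize(s['color'][190:280,250:350],(250,225),interpolation=2)
im=np.vstack([w,np.hstack([sd,cv2.resize(t['color'][150:260,260:400],(286,225)),np.zeros((225,264,3),np.uint8)])])
cv2.imwrite('pics/w8.png',im[:,:,::-1])
```

```text
19.3167 [ 0.5912 -0.1078  0.1708] [-3.1414 -0.0024  3.125 ] [ 0.8487  0.9197 -1.31    1.6813  0.9231  1.2987  0.9028]
tray corners pred wrist [[275.2776 144.9672]
 [370.8309 143.5596]
 [282.8688 295.6115]
 [367.616  294.4047]]
side [[347.1915 246.9099]
 [339.846  266.029 ]
 [303.385  237.0727]
 [294.561  255.4311]]
```

View pics/w8.png

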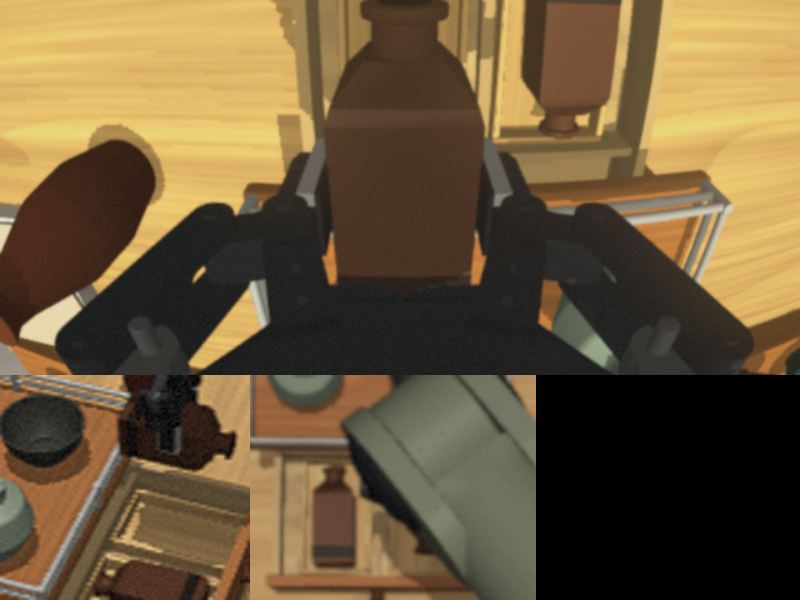

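The side inset shows the held flask above and the empty tray where predicted, at about (303,237)–(347,247). In the wrist view the tray wall lines near pic cols 343/360 and 478/495 need a numeric check.

Run:
```python
from h import *
o=observe();f=imaging.grab_frame("wrist"); g=f['color'].astype(int).sum(2)
for r0,r1 in((160,168),(183,190),(210,218)):
    print(r0,"L",list(zip(range(250,300,1),[int(v) for v in g[r0:r1,250:300].mean(0)]))[::1] if 0 else [int(v) for v in g[r0:r1,250:298].mean(0)])
    print("R360-",[int(v) for v in g[r0:r1,360:440].mean(0)])
for z in (.023,.041): print(z,wplane(o,f,[[u,186] for u in (260,270,280,290,370,380,390,400)],z)[:,1])
```

```text
160 L [229, 229, 224, 222, 250, 314, 350, 362, 361, 360, 361, 359, 360, 359, 359, 358, 358, 359, 356, 355, 339, 336, 344, 356, 354, 330, 289, 244, 254, 313, 350, 362, 364, 359, 358, 353, 352, 350, 351, 356, 362, 361, 363, 357, 348, 344, 341, 344]
R360- [381, 366, 358, 350, 348, 353, 356, 352, 319, 262, 249, 283, 320, 347, 358, 356, 353, 379, 432, 473, 504, 538, 524, 420, 307, 254, 278, 381, 476, 516, 524, 523, 523, 524, 524, 524, 516, 472, 359, 283, 256, 248, 257, 313, 406, 479, 511, 517, 501, 480, 492, 515, 516, 519, 522, 531, 533, 533, 528, 499, 411, 301, 211, 158, 150, 147, 149, 150, 151, 151, 151, 151, 151, 152, 149, 150, 154, 157, 170, 207]
183 L [234, 233, 231, 226, 229, 257, 315, 358, 366, 365, 365, 365, 364, 360, 365, 365, 361, 362, 363, 356, 336, 348, 370, 378, 379, 357, 314, 265, 250, 288, 343, 360, 360, 357, 354, 352, 343, 307, 240, 179, 160, 161, 165, 162, 162, 161, 160, 163]
R360- [352, 357, 349, 350, 350, 357, 353, 336, 275, 251, 284, 332, 367, 379, 377, 363, 352, 346, 348, 348, 347, 348, 337, 300, 253, 243, 275, 331, 400, 475, 515, 518, 520, 519, 518, 509, 462, 383, 30
[... 305 characters left out ...]
362, 361, 349, 334, 353, 378, 387, 378, 355, 306, 256, 261, 307, 347, 356, 357, 355, 352, 347, 344, 342, 337, 334, 316, 294, 265, 237, 217, 194, 174]
R360- [349, 350, 349, 353, 356, 353, 323, 266, 257, 299, 347, 373, 385, 379, 355, 334, 345, 351, 353, 354, 355, 343, 306, 250, 235, 271, 328, 350, 348, 348, 350, 351, 349, 350, 349, 336, 297, 253, 238, 241, 312, 445, 521, 548, 548, 533, 504, 496, 508, 509, 512, 516, 518, 520, 520, 513, 504, 481, 391, 281, 200, 165, 156, 156, 156, 149, 155, 155, 152, 154, 152, 152, 154, 151, 157, 173, 216, 256, 265, 268]
0.023 [-0.159  -0.1509 -0.1428 -0.1348 -0.0709 -0.0628 -0.0546 -0.0463]
0.041 [-0.1558 -0.1482 -0.1406 -0.1331 -0.0731 -0.0655 -0.0579 -0.0501]
```

Run:
```python
from h import *
o=observe();f=imaging.grab_frame("wrist"); g=f['color'].astype(int).sum(2)
print([int(v) for v in g[110:175,281:288].mean(1)])
print([int(v) for v in g[110:175,395:399].mean(1)], "back twin tray",[int(v) for v in g[270:325,400:408].mean(1)])
for z in (.023,.041,.086): print(z,wplane(o,f,[[284,u] for u in (120,130,140,150,160)]+[[404,u] for u in(280,290,300,310)],z)[:,0])
delta([.591,-.108,.05],Rt(0,179.5))
```

```text
[312, 285, 282, 287, 283, 287, 284, 285, 283, 282, 285, 283, 283, 282, 283, 280, 279, 276, 263, 261, 284, 301, 323, 339, 345, 333, 325, 314, 326, 355, 361, 364, 365, 364, 360, 361, 361, 362, 361, 359, 359, 362, 362, 358, 362, 359, 361, 360, 358, 357, 359, 355, 358, 358, 358, 359, 357, 357, 356, 355, 357, 356, 355, 355, 354]
[220, 260, 349, 394, 403, 408, 408, 411, 410, 415, 415, 415, 417, 419, 413, 414, 417, 415, 401, 377, 393, 469, 503, 504, 506, 502, 503, 499, 502, 501, 500, 498, 501, 499, 498, 500, 492, 487, 489, 486, 487, 479, 480, 477, 471, 471, 472, 473, 477, 472, 471, 470, 469, 459, 464, 463, 463, 462, 452, 448, 446, 446, 442, 438, 436] back twin tray [526, 524, 521, 521, 518, 517, 512, 511, 510, 492, 438, 362, 314, 291, 284, 278, 277, 276, 288, 346, 424, 459, 419, 344, 296, 269, 260, 257, 253, 253, 245, 217, 181, 150, 139, 137, 140, 142, 145, 154, 163, 168, 177, 186, 193, 198, 201, 212, 220, 224, 234, 238, 246, 252, 257]
0.023 [0.5122 0.52   0.5279 0.5358 0.5438 0.649  0.6589 0.669  0.6795]
0.041 [0.5121 0.5195 0.5269 0.5343 0.5418 0.6405 0.6498 0.6593 0.6691]
0.086 [0.512  0.5181 0.5243 0.5305 0.5368 0.6193 0.627  0.635  0.6431]
delta [0.0003 0.0007 0.1218] [-0.06 -0.06 -0.48] rows 2.9
```

Request:
send_rows --plan "0.001 0 0.01 0 0 -0.3 0.035; 0.002 0 0.025 0 0 -0.5 0.035; 0.002 0 0.042 0 0 -0.5 0.035; 0.002 0 0.06 0 0 -0.5 0.035; 0.002 0 0.078 0 0 -0.5 0.035; 0.002 0 0.094 0 0 -0.5 0.035; 0.002 0 0.106 0 0 -0.5 0.035; 0.002 0 0.114 0 0 -0.5 0.035; 0.002 0 0.119 0 0 -0.5 0.035; 0.002 0 0.119 0 0 -0.5 0.035"

```text
clock: 20.4
position: [0.5894, -0.1079, 0.0521]
tool_rot: [-3.141, -0.002, 3.135]
force: [0.0, -0.6, -4.5]
grip_width: 0.0452
finger_force: 52.7
```

Request:
send_rows --plan "0 0 0.001 0 0 0 0.035; 0 0 0.002 0 0 0 0.035; 0 0 0.003 0 0 0 0.035; 0 0 0.004 0 0 0 0.035; 0 0 0.005 0 0 0 0.035; 0 0 0.0055 0 0 0 0.035; 0 0 0.006 0 0 0 0.035; 0 0 0.006 0 0 0 0.035"

```text
clock: 21.07
position: [0.5895, -0.108, 0.0469]
tool_rot: [-3.141, -0.001, 3.135]
force: [0.6, -0.3, -3.8]
grip_width: 0.0449
finger_force: 52.7
```

Not touching yet; lower by about 2.5 mm more.

Request:
send_rows --plan "0 0 0.0005 0 0 0 0.035; 0 0 0.001 0 0 0 0.035; 0 0 0.0015 0 0 0 0.035; 0 0 0.002 0 0 0 0.035; 0 0 0.0025 0 0 0 0.035; 0 0 0.0025 0 0 0 0.035"

```text
clock: 21.57
position: [0.5896, -0.108, 0.0446]
tool_rot: [-3.141, -0.001, 3.135]
force: [-0.9, -0.9, -1.7]
grip_width: 0.0452
finger_force: 52.9
```

Request:
send_rows --plan "0 0 0.0005 0 0 0 0.035; 0 0 0.001 0 0 0 0.035; 0 0 0.001 0 0 0 0.035"

```text
clock: 21.82
position: [0.5903, -0.108, 0.0444]
tool_rot: [-3.141, 0.001, 3.134]
force: [-1.1, -1.3, 9.9]
grip_width: 0.0448
finger_force: 54.2
```

Request:
send_rows --plan "0 0 0 0 0 0 0.046; 0 0 0 0 0 0 0.05; 0 0 0 0 0 0 0.055; 0 0 0 0 0 0 0.06; 0 0 0 0 0 0 0.06; 0 0 0 0 0 0 0.06"

```text
clock: 22.32
position: [0.5895, -0.1079, 0.0434]
tool_rot: [-3.141, -0.001, 3.135]
force: [1.6, 0.4, 0.3]
grip_width: 0.0602
finger_force: 0.0
```

Request:
send_rows --plan "0 0 -0.005 0 0 0 0.062; 0 0 -0.015 0 0 0 0.062; 0 0 -0.03 0 0 0 0.062; 0 0 -0.05 0 0 0 0.062; 0 0 -0.08 0 0 0 0.062; 0 0 -0.11 0 0 0 0.062; 0.02 0 -0.125 0 0 0 0.062; 0.05 0.015 -0.13 0 0 0 0.065; 0.085 0.035 -0.13 0 0 0 0.075; 0.1 0.05 -0.13 0 0 0 0.075"

```text
clock: 23.15
position: [0.4867, -0.0564, 0.1749]
tool_rot: [-3.139, -0.001, 3.136]
force: [0.9, 1.9, -0.7]
grip_width: 0.0751
finger_force: 0.0
```

```bash
cat > ck.py <<'E'
from h import *
o=observe();print(o['clock'],o['position'],o['tool_rot'],o['qpos'],o['force'])
f=imaging.grab_frame("wrist"); g=f['color'].astype(int)
m=((g.sum(2)<330)&(g[:,:,0]>g[:,:,2]*1.25)&(g[:,:,0]>60)).astype(np.uint8)
C=np.array([[.588+a,-.108+b,.069] for a in(.055,-.025) for b in(-.023,.023)])
print("pred body corners",wpix(o,f,C))
pc=wpix(o,f,[[.588,-.108,.069]])[0].astype(int); print(pc)
n,l,s,c=cv2.connectedComponentsWithStats(m); i=l[pc[1],pc[0]]; print("blob",s[i],c[i])
ys,xs=np.nonzero(l==i); r=cv2.minAreaRect(np.c_[xs,ys].astype(np.float32)); b=cv2.boxPoints(r); print(r); print(wplane(o,f,b,.05))
cv2.imwrite('pics/w9.png',f['color'][:,:,::-1])
kp=wpix(o,f,[[.477,-.055,.055]]);print("knob pred",kp)
E
python3 ck.py
```

```text
23.15 [ 0.4867 -0.0564  0.1749] [-3.1391 -0.001   3.1355] [ 0.9246  0.8009 -1.398   1.9624  0.8713  1.1837  0.7406] [ 0.8736  1.933  -0.6802]
pred body corners [[242.0103 397.8435]
 [292.2663 399.9006]
 [230.6342 324.7652]
 [287.5197 326.1972]]
[261 351]
blob [    0     0   640   480 64946] [285.0304 226.9828]
((320.0169677734375, 238.335205078125), (644.9073486328125, 472.4256286621094), 0.8343455791473389)
[[ 1.0066 -0.7447  0.05  ]
 [ 0.2523 -0.3658  0.05  ]
 [ 0.2657  0.253   0.05  ]
 [ 1.025   0.5907  0.05  ]]
knob pred [[325.4401 215.0631]]
```

Request:
send_rows --plan "0.005 0.001 0.01 0 0 0 0.075; 0.01 0.002 0.03 0 0 0.3 0.075; 0.01 0.002 0.055 0 0 0.3 0.075; 0.01 0.002 0.08 0 0 0.3 0.075; 0.01 0.002 0.1 0 0 0.3 0.075; 0.01 0.002 0.12 0 0 0.3 0.075; 0.01 0.002 0.13 0 0 0.3 0.075; 0.01 0.002 0.136 0 0 0.3 0.075; 0.01 0.002 0.136 0 0 0.3 0.075"

```text
clock: 23.95
position: [0.4799, -0.0553, 0.0371]
tool_rot: [-3.141, -0.002, 3.129]
force: [-0.2, -0.3, 1.3]
grip_width: 0.075
finger_force: 0.0
```

Request:
send_rows --plan "0 0 0 0 0 0 0.06; 0 0 0 0 0 0 0.045; 0 0 0 0 0 0 0.03; 0 0 0 0 0 0 0.02; 0 0 0 0 0 0 0.02; 0 0 0 0 0 0 0.02; 0 0 0 0 0 0 0.02" --grip_force 40

```text
clock: 24.53
position: [0.4805, -0.054, 0.0385]
tool_rot: [3.14, 0.001, 3.13]
force: [-1.2, 7.1, 9.2]
grip_width: 0.0263
finger_force: 39.1
```

Run:
```python
from h import *
o=observe();print(o['clock'],o['position'],o['tool_rot'],o['force'],o['grip_width'])
s=imaging.grab_frame("side"); g=s['color'].astype(int); t=imaging.grab_frame("top")
def pix(f,P):
    p=(np.atleast_2d(P)-f['eye'])@rot(f['orientation']); return np.c_[f['cx']+f['fx']*p[:,0]/p[:,2],f['cy']+f['fy']*p[:,1]/p[:,2]]
print("pred foot/mid/lip",pix(s,[[.643,-.108,.046],[.588,-.108,.046],[.533,-.108,.046]]))
print("pred twin",pix(s,[[.590,-.008,.046]]))
m=((g.sum(2)<170)).astype(np.uint8)
for k,name in((.588,'f'),):
  pc=pix(s,[[.588,-.108,.05]])[0].astype(int); n,l,st,c=cv2.connectedComponentsWithStats(m); i=l[pc[1],pc[0]]; print(g[pc[1],pc[0]],st[i],c[i])
for r in range(225,275,5): print(r,[int(v) for v in g[r,290:352:3].sum(1)])
```

```text
24.5333 [ 0.4805 -0.054   0.0385] [3.1403 0.0009 3.1303] [-1.1958  7.1295  9.1902] 0.026285722689701765
pred foot/mid/lip [[302.3401 245.2509]
 [322.2988 249.8107]
 [342.6304 254.4557]]
pred twin [[309.3479 277.877 ]]
[86 57 44] [     0      0    640    480 260713] [310.8693 242.1457]
225 [323, 505, 306, 183, 261, 266, 464, 480, 459, 454, 437, 427, 440, 407, 435, 420, 442, 230, 118, 266, 195]
230 [474, 321, 191, 200, 287, 201, 208, 189, 200, 228, 294, 436, 464, 458, 439, 460, 465, 438, 204, 68, 36]
235 [293, 183, 209, 279, 202, 183, 105, 116, 178, 217, 224, 212, 223, 220, 196, 202, 224, 273, 129, 82, 62]
240 [241, 182, 294, 209, 163, 96, 96, 160, 194, 167, 173, 180, 171, 174, 174, 206, 233, 221, 70, 42, 68]
245 [163, 285, 233, 137, 130, 97, 168, 152, 157, 165, 180, 169, 172, 168, 178, 131, 246, 352, 456, 102, 44]
250 [289, 257, 241, 134, 47, 38, 87, 70, 84, 104, 112, 161, 174, 172, 155, 126, 183, 159, 270, 203, 83]
255 [262, 224, 515, 363, 44, 29, 65, 100, 97, 92, 66, 108, 87, 68, 77, 83, 137, 87, 331, 189, 68]
260 [213, 252, 271, 234, 228, 216, 256, 357, 545, 291, 126, 56, 74, 72, 107, 290, 280, 287, 206, 175, 34]
265 [289, 241, 238, 217, 168, 174, 180, 311, 357, 258, 210, 227, 221, 241, 445, 462, 461, 214, 199, 119, 257]
270 [130, 211, 111, 185, 175, 177, 174, 169, 178, 159, 178, 170, 78, 130, 358, 265, 266, 337, 136, 55, 129]
```

Request:
send_rows --plan "-0.002 0 0 0 0 0 0.02; -0.005 0 0 0 0 0 0.02; -0.01 0 0 0 0 0 0.02; -0.016 0 0 0 0 0 0.02; -0.022 0 0 0 0 0 0.02; -0.028 -0.0003 0 0 0 0 0.02; -0.034 -0.0004 0 0 0 0 0.02; -0.04 -0.0005 0 0 0 0 0.02; -0.046 -0.0005 0 0 0 0 0.02; -0.052 -0.0005 0 0 0 0 0.02"

```text
clock: 25.47
position: [0.5326, -0.0547, 0.0386]
tool_rot: [3.14, 0.001, 3.131]
force: [-1.3, 9.0, 7.9]
grip_width: 0.0267
finger_force: 39.1
```

Request:
send_rows --plan "-0.006 0 0 0 0 0 0.02; -0.012 0 0 0 0 0 0.02; -0.018 0 0 0 0 0 0.02; -0.024 0 0 0 0 0 0.02; -0.03 -0.0003 0 0 0 0 0.02; -0.036 -0.0004 0 0 0 0 0.02; -0.042 -0.0005 0 0 0 0 0.02; -0.048 -0.0005 0 0 0 0 0.02; -0.052 -0.0005 0 0 0 0 0.02; -0.054 -0.0005 0 0 0 0 0.02"

```text
clock: 26.3
position: [0.5868, -0.0556, 0.0386]
tool_rot: [3.139, 0.001, 3.131]
force: [-1.8, 8.9, 7.9]
grip_width: 0.0269
finger_force: 39.3
```

Request:
send_rows --plan "0 0 0 0 0 0 0.02; 0 0 0 0 0 0 0.04; 0 0 0 0 0 0 0.06; 0 0 0 0 0 0 0.075; 0 0 0 0 0 0 0.075; 0 0 -0.015 0 0 0 0.075; 0 0 -0.035 0 0 0 0.075; 0 0 -0.06 0 0 0 0.075; 0.015 0 -0.08 0 0 0 0.075; 0.03 0 -0.09 0 0 0 0.075"

```text
clock: 27.13
position: [0.5564, -0.0565, 0.1307]
tool_rot: [-3.141, 0.002, 3.13]
force: [0.1, 0.1, -0.1]
grip_width: 0.0748
finger_force: 0.0
```

Run:
```python
from h import *
from sim import follow
o=observe();print(o['clock'],o['position'],o['tool_rot'],o['qpos'],o['force'])
a=np.radians(43);d=np.array([np.sin(a),0,-np.cos(a)]);Rm=Rt(43,0)@np.diag([-1,-1,1])
K=np.array([.587,-.056,.055])
for b in(-.09,-.002):
    P=K+(.0187+b)*d; delta(P,Rm); print(P)
q=o['qpos'].copy()
for b in(-.09,-.002): q,e,r=follow(q,K+(.0187+b)*d,Rm,25); print(e,r,q)
for k in range(8): K=K+[.009,0,0]; q,e,r=follow(q,K+.0167*d,Rm,4)
print(e,r,q)
```

```text
27.1333 [ 0.556 -0.056  0.131] [-3.141  0.002  3.13 ] [ 0.796  0.912 -1.28   1.826  0.958  1.187  0.752] [ 0.076  0.087 -0.109]
delta [0.018 0.    0.024] [ -0.29 -42.9   -0.64] rows 6.0
[ 0.538 -0.056  0.107]
delta [-0.042  0.001  0.088] [ -0.29 -42.9   -0.64] rows 6.0
[ 0.598 -0.056  0.043]
3.469446951953614e-17 2.5438405243138006e-16 [ 0.994  0.982 -1.068  2.291  2.462  0.687 -0.311]
3.5381555418772973e-17 3.3766115072321297e-16 [ 0.88   1.14  -0.965  2.102  2.53   0.676 -0.278]
3.653015625168452e-12 2.2097932992370445e-12 [ 0.768  1.125 -0.922  1.912  2.388  0.569 -0.186]
```

Request:
send_rows --plan "0.003 0 0 0 -4 0 0.075; 0.006 0 0.002 0 -9 0 0.075; 0.009 0 0.005 0 -14 -0.2 0.075; 0.012 0 0.009 0 -20 -0.3 0.075; 0.014 0 0.013 0 -26 -0.4 0.075; 0.016 0 0.017 -0.2 -32 -0.5 0.075; 0.017 0 0.02 -0.3 -38 -0.6 0.075; 0.018 0 0.023 -0.3 -42.9 -0.6 0.075; 0.018 0 0.023 -0.3 -42.9 -0.6 0.075; 0.018 0 0.023 -0.3 -42.9 -0.6 0.075"

```text
clock: 27.97
position: [0.5441, -0.0562, 0.1024]
tool_rot: [-3.129, 0.712, -3.123]
force: [-0.0, 0.0, -0.9]
grip_width: 0.075
finger_force: 0.0
```

Run:
```python
from h import *
o=observe();print(o['clock'],o['position'],o['tool_rot'],o['qpos'],o['force'])
a=np.radians(43);d=np.array([np.sin(a),0,-np.cos(a)]);Rm=Rt(43,0)@np.diag([-1,-1,1])
delta(np.array([.586,-.056,.055])+(.0187-.002)*d,Rm)
f=imaging.grab_frame("wrist"); K=wpix(o,f,[[.586,-.056,.055],[.576,-.056,.055]]); print(K)
g=f['color'].astype(int).sum(2); u,v=K[0].astype(int)
print([int(x) for x in g[v-45:v+40:2,u]]); print([int(x) for x in g[v,u-40:u+40:2]])
```

```text
27.9667 [ 0.5441 -0.0562  0.1024] [-3.1291  0.7122 -3.1229] [ 1.0044  1.097  -1.4318  2.4225  2.1368  1.0921 -0.1167] [-0.039   0.0023 -0.8603]
delta [-0.0014  0.0002  0.08  ] [-0.   -2.19  0.81] rows 1.9
[[323.5112 255.8751]
 [323.7471 247.7213]]
[291, 288, 282, 261, 260, 284, 264, 214, 213, 206, 196, 146, 147, 147, 130, 124, 149, 128, 145, 134, 138, 137, 137, 142, 133, 140, 135, 151, 139, 162, 167, 175, 197, 188, 180, 198, 192, 188, 191, 183, 183, 219, 223]
[193, 196, 199, 196, 208, 209, 204, 203, 189, 150, 125, 145, 144, 140, 137, 151, 155, 149, 142, 145, 139, 143, 156, 131, 139, 141, 136, 143, 132, 140, 137, 123, 153, 192, 202, 200, 195, 199, 197, 207]
```

Request:
send_rows --plan "0 0 0.008 0 -0.5 0.2 0.075; 0 0 0.018 0 -1 0.4 0.075; 0 0 0.03 0 -1.5 0.6 0.075; -0.001 0 0.042 0 -2 0.8 0.075; -0.001 0 0.054 0 -2.2 0.8 0.075; -0.0014 0 0.065 0 -2.2 0.8 0.075; -0.0014 0 0.074 0 -2.2 0.8 0.075; -0.0014 0 0.079 0 -2.2 0.8 0.075; -0.0014 0 0.079 0 -2.2 0.8 0.075"

```text
clock: 28.77
position: [0.5969, -0.0555, 0.0418]
tool_rot: [3.137, 0.747, 3.138]
force: [-0.3, 0.5, 1.2]
grip_width: 0.0749
finger_force: 0.0
```

Request:
send_rows --plan "0 0 0 0 0 0 0.06; 0 0 0 0 0 0 0.045; 0 0 0 0 0 0 0.03; 0 0 0 0 0 0 0.02; 0 0 0 0 0 0 0.02; 0 0 0 0 0 0 0.02; 0 0 0 0 0 0 0.02" --grip_force 40

```text
clock: 29.35
position: [0.5966, -0.0554, 0.0425]
tool_rot: [3.137, 0.748, 3.139]
force: [-2.0, -2.1, 7.0]
grip_width: 0.0264
finger_force: 39.3
```

Run:
```python
from h import *
o=observe();print(o['clock'],o['position'],o['tool_rot'],o['qpos'],o['force'],o['grip_width'])
delta(o['position']+[.065,-.0006,0],rot(o['tool_rot']))
```

```text
29.35 [ 0.5966 -0.0554  0.0425] [3.1371 0.7478 3.1385] [ 0.9337  1.2645 -1.3072  2.319   2.3369  1.1222 -0.1181] [-1.959  -2.1216  6.9746] 0.026433676415486607
delta [-0.0477 -0.0006  0.0442] [0. 0. 0.] rows 1.6
```

Request:
send_rows --plan "-0.0015 0 0.0014 0 0 0 0.02; -0.0044 0 0.0041 0 0 0 0.02; -0.0081 0 0.0075 0 0 0 0.02; -0.0125 0 0.0116 0 0 0 0.02; -0.0169 0 0.0156 0 0 0 0.02; -0.0213 0 0.0197 0 0 0 0.02; -0.0257 -0.0002 0.0238 0 0 0 0.02; -0.0301 -0.0003 0.0279 0 0 0 0.02; -0.0345 -0.0004 0.032 0 0 0 0.02; -0.0382 -0.0005 0.0354 0 0 0 0.02"

```text
clock: 30.18
position: [0.6491, -0.0562, 0.0425]
tool_rot: [3.137, 0.748, 3.138]
force: [-2.6, -2.3, 6.4]
grip_width: 0.0264
finger_force: 39.3
```

Request:
send_rows --plan "-0.0022 0 0.002 0 0 0 0.02; -0.0037 0 0.0034 0 0 0 0.02; -0.0051 0 0.0048 0 0 0 0.02; -0.0062 0 0.0058 0 0 0 0.02; -0.007 0 0.0065 0 0 0 0.02; -0.0077 0 0.0071 0 0 0 0.02; -0.0084 0 0.0078 0 0 0 0.02; -0.0084 0 0.0078 0 0 0 0.02"

```text
clock: 30.85
position: [0.6604, -0.0564, 0.0425]
tool_rot: [3.138, 0.748, 3.138]
force: [2.2, -2.7, 5.0]
grip_width: 0.0261
finger_force: 39.4
```

Request:
send_rows --plan "-0.0007 0 0.0007 0 0 0 0.02; -0.0014 0 0.0014 0 0 0 0.02; -0.0021 0 0.002 0 0 0 0.02; -0.0028 0 0.0027 0 0 0 0.02; -0.0028 0 0.0027 0 0 0 0.02"

```text
clock: 31.27
position: [0.6638, -0.0564, 0.0424]
tool_rot: [3.138, 0.748, 3.139]
force: [-6.8, -5.5, 11.2]
grip_width: 0.0265
finger_force: 40.4
```

Request:
send_rows --plan "-0.0007 0 0.0007 0 0 0 0.02; -0.0014 0 0.0014 0 0 0 0.02; -0.0021 0 0.002 0 0 0 0.02; -0.0021 0 0.002 0 0 0 0.02"

```text
clock: 31.6
position: [0.6644, -0.0564, 0.042]
tool_rot: [3.139, 0.745, 3.14]
force: [-43.5, -12.7, 34.6]
grip_width: 0.0266
finger_force: 44.6
```

Request:
send_rows --plan "0.0007 0 -0.0007 0 0 0 0.02; 0.0013 0 -0.0012 0 0 0 0.02; 0.0013 0 -0.0012 0 0 0 0.02"

```text
clock: 31.85
position: [0.6643, -0.0564, 0.0421]
tool_rot: [3.138, 0.747, 3.139]
force: [-17.0, -6.0, 15.2]
grip_width: 0.0266
finger_force: 41.7
```

Request:
send_rows --plan "0 0 0 0 0 0 0.035; 0 0 0 0 0 0 0.05; 0 0 0 0 0 0 0.065; 0 0 0 0 0 0 0.075; 0 0 0 0 0 0 0.075; 0 0 0 0 0 0 0.075"

```text
clock: 32.35
position: [0.6649, -0.0557, 0.0418]
tool_rot: [3.137, 0.747, 3.138]
force: [0.5, -0.4, -0.3]
grip_width: 0.0751
finger_force: 0.0
```

Request:
send_rows --plan "0 0 -0.006 0 0 0 0.075; 0 0 -0.016 0 0 0 0.075; 0 0 -0.03 0 0 0 0.075; 0 0 -0.045 0 0 0 0.075; 0 0 -0.06 0 0 0 0.075; 0 0 -0.075 0 0 0 0.075; 0 0 -0.09 0 0 0 0.075; 0 0 -0.1 0 0 0 0.075; 0 0 -0.1 0 0 0 0.075; 0 0 -0.1 0 0 0 0.075"

```text
clock: 33.18
position: [0.597, -0.0566, 0.1157]
tool_rot: [3.138, 0.748, 3.139]
force: [0.4, -0.9, -0.2]
grip_width: 0.075
finger_force: 0.0
```

Run:
```python
from h import *
o=observe();print(o['clock'],o['position'],o['tool_rot'],o['force'],o['grip_width'])
f=imaging.grab_frame("wrist"); K=wpix(o,f,[[.6415,-.0565,.055],[.6515,-.0565,.055]]); print(K)
g=f['color'].astype(int).sum(2); u,v=K[1].astype(int)
print([int(x) for x in g[v-45:v+40:3,u]])
s=imaging.grab_frame("side"); gs=s['color'].astype(int)
K2,st2,c2=blob((gs.sum(2)<170).astype(np.uint8),(283,246,300,264)); print("knob side",st2,c2,"start was [283 246 13 18 145] [288.8 254.3]")
s0=cv2.imread('pics/side0.png')[:,:,::-1].astype(int)
d=np.abs(gs-s0).sum(2); print("diff chest front", d[235:300,165:300].mean(), np.abs(gs-s0).sum(2)[230:270,295:350].mean(), (d[235:300,165:300]>60).sum())
for nm,b in(("jar",(225,225,270,265)),("smallbowl",(245,195,290,230)),("teacup",(360,350,405,400)),("saucer",(390,230,445,270)),("vase",(290,130,330,205)),("bowl",(280,355,350,430)),("bv",(175,360,230,435))):
    x0,y0,x1,y1=b; print(nm,round(d[y0:y1,x0:x1].mean(),1))
```

```text
33.1833 [ 0.597  -0.0566  0.1157] [3.1383 0.7477 3.1393] [ 0.3608 -0.9499 -0.1559] 0.07503311631449143
[[323.0133 234.8997]
 [322.9861 242.4794]]
[330, 254, 249, 248, 247, 238, 217, 214, 180, 137, 143, 139, 151, 149, 155, 150, 158, 158, 156, 140, 180, 195, 164, 156, 150, 149, 180, 236, 230]
knob side [283 246  13  18 133] [288.8421 254.6541] start was [283 246 13 18 145] [288.8 254.3]
diff chest front 19.105641025641027 121.46090909090908 3
jar 19.2
smallbowl 17.1
teacup 23.0
saucer 95.8
vase 21.8
bowl 19.2
bv 21.3
```

Run:
```python
from h import *
for n,b in(("side",(385,225,445,275)),("top",(360,290,425,355))):
    a=imaging.grab_frame(n)['color'].astype(int); c=cv2.imread(f'pics/{n}0.png')[:,:,::-1].astype(int)
    for im in(a,c):
        m=((im.max(2)-im.min(2))<40)&(im.sum(2)>270); print(n,*blob(m.astype(np.uint8),b)[1:])
print(bot.job_done())
```

```text
side [397 235  41  29 944] [417.0985 248.8962]
side [397 235  41  30 958] [417.0386 249.0418]
top [ 360  320   65   35 1661] [388.0072 341.0349]
top [ 368  299   47   48 1788] [390.8596 321.9525]
the job is handed in; nothing more can be done
None
```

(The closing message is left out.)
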